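# Set the bench length stop to its tab, coarse knob then fine knob

## Task

Set the length stop on the bench to its clamped tab. Turn the large outer knob clockwise until the slide's pointer is about 10 mm short of the tab's point, then make up the rest by turning the small inner knob clockwise, which draws the tab toward the pointer, until the two points stand exactly opposite each other, tip to tip. Let go of the knobs and leave the things lying round the stop undisturbed.

Things in the scene. Friction and masses are not known exactly. Their poses are not given: they have to be found in the camera images.
- gauge: the length stop, grey, screwed to the bench, about 125 mm high; its knob side is turned to the robot's left (57 to 80 degrees from facing the robot). Origin under the base, which runs 90 mm to the front (knob side), 110 mm to the back, 155 mm to each side. x: to its back, y: to its left seen from the knob side, z up. Knob box in front, then the guide bar with the slide, then the scale bar.
- tab_tip (a point): the tip of the flat horizontal point of the dark steel setting tab (16 mm wide), clamped fast on the graduated scale bar at the back of the device, at a different place each time. It looks to the front, toward the pointer, 115 mm above the bench. Axes as the device's. It moves only with the bar, by the small knob.
- pointer_tip (a point): the tip of the flat steel pointer on top of the aluminium slide; it looks to the back, toward the tab, 115 mm above the bench. It starts to the left of the tab (larger y in the device's frame) by 31 to 82 mm and is moved to the right by the large knob. The two tips pass each other without touching, a few mm apart.
- coarse_grip (a point): centre of the large outer knob, on the knobs' common axis, half-way up. z axis: the knob axis, out of the sloping panel, leaning 30 degrees from vertical toward the device's front. A knurled round, 54 mm across, 22 mm high, its underside 6 mm above the panel, over a 62 mm collar 5 mm high. Panel: 98 mm up the slope by 130 mm.
- fine_grip (a point): centre of the small inner knob, on the same axis, half-way up, 26 mm further out than coarse_grip, same axes. A knurled round, 26 mm across and 26 mm high, its underside 2 mm clear of the top of the large knob.
- coarse_knob (a joint): angle of the large knob, rad, growing clockwise as seen looking at the panel, 0 to 3.3; each rad moves the slide with the pointer 30 mm to the right. Stays where it is left; needs about 0.1 N m. Starts at 0.1 to 0.5.
- fine_knob (a joint): angle of the small knob, rad, growing clockwise as seen looking at the panel, 0 to 5; each rad moves the scale bar with the tab 5 mm to the left, toward the pointer. Stays where it is left; needs about 0.04 N m. Starts at 0 to 0.4. The two knobs turn independently.
- bung_0: bystander, leave alone: tapered wooden bung, 50 mm across, 34 mm high, close behind the device; origin at the centre of its underside
- wedge_1: bystander, leave alone: oak wedge 30 x 70 x 17 mm, close in front of its knob side; origin at the centre of its underside
- mallet: bystander, leave alone: oak mallet 120 x 260 x 69 mm, lying on the left of the bench; origin at the centre of its underside
- rule: bystander, leave alone: folded wooden rule 32 x 164 x 10 mm, near the left front of the bench; origin at the centre of its underside

How it is judged:
By the outcome, as a careful person would: the job done as asked, in the order asked, and still so for the second after the job is handed in, with the robot touching nothing.
It also fails if it takes over 69 s, if anything falls off the work surface, if the arm or the gripper's body presses on something with over 40 N, if the wrist force passes 120 N, or if a joint passes its speed limit or range.

## Robot

A 6-joint arm with a two-finger parallel gripper is mounted at the origin on a cart in front of the work surface, level with it; the furniture and walls round the work are solid. World frame = base frame: x ahead of the robot, y to its left, z up, the work surface at z = 0. Lengths are in mm, angles in rad, forces in N, time in s.
With the tool pointing down it reaches from about 375 to 750 mm from the base axis. Payload 9 kg.
Tool frame: the origin (TCP) lies midway between the tips of the shut fingers; the grasp point (between the pads) lies behind it (robot.hold_point_z is the z of the grasp point in the tool frame, in mm); z points along the fingers, x is the direction in which the jaws open and shut, and the axes are right-handed (so a half turn about z gives the same grasp; the last joint's range is limited). The gripper opens to 85 mm and grips with 20 to 120 N. Pads are 22 mm wide; open, the fingers measure 114 mm over their backs; the gripper's body (76 mm by 85 mm) begins 54 mm behind the grasp point. The pads swing forward as they close: fully open they stand 13 mm farther back than shut.
Start: joints at [0.942, 0.104, 0.097, 1.564, 0, 1.353], TCP at [239.615, 550.113, 204.631] pointing down, gripper open.
Joint ranges: [-2.99, 2.99], [-0.84, 1.86], [-1.1, 1.16], [-1.84, 2.11], [-1.51, 1.56], [-3.14, 3.14]. Speed limits (rad/s): [2.22, 2.22, 2.57, 3.14, 3.14, 3.14].

## Interface

Orientations are given as a unit quaternion [x, y, z, w].
In Python, from plant import robot, eyes, job gives the robot as it stands.
- The arm moves only by the tool drive_tool, never from a script. Its argument "increments" is a list of rows, each a list of 7 numbers: the shift along the tool's x, y, z in m, then the turn, a rotation vector about the tool's x, y, z in rad, then the closure, from 0 (fully open) to 1 (shut). In form: [[dx, dy, dz, ax, ay, az, gripper], ...]. A call has 1 to 8 rows; each row shifts and turns the pose as measured when the row begins, along the tool's axes as they then stand; what a row does not reach is not made up. A row lasts 1/12 s, in which the tool goes at most 41.7 mm and 7.16 degrees, less where a joint would pass 70% of its speed; a pose out of reach is approached as far as the arm can. A call is refused whole if a number of a shift passes 0.0417 or a number of a turn 0.125, either way. A call with a gripper value outside its range is refused whole. The fingers move at their own pace and stop on an object; the grip force is fixed at half the most. Time passes only in rows, so rows that do not move let the fingers close. It gives the time, the measured TCP pose, the force and the opening at its end, in the units of the state.
- robot.sense(): the state, without advancing time (a new reading comes with each control period).
- eyes.read_camera(name): name is "side" or "top" or "wrist"; returns the picture (420x560x3 uint8, red, green, blue); there is no depth.
- eyes.camera_model(name): a dict with "mtx" (3x3 intrinsics, pixels), "R" (3x3) and "t" (3): a world point X has camera coordinates R X + t. Camera axes: x right, y down, z forward; pixel columns grow to the right and rows downward; lengths in mm; the calibration is good to about 2 mm. A picture is of the moment at which its call begins: read the wrist's pose just before it. camera_model takes no time and is no camera call; for the wrist camera it gives the pose at the moment of the call.
- job.sign_off(): hands the job in, once; it reports no verdict.
The state is a dict: "clock": time; "joints": joint angles; "joint_vel": joint speeds; "joint_torque": joint torques, N m; "ee_pos": TCP position; "tcp_rot": TCP orientation; "wrist_force": force on the tool from outside, world axes, zero at the start; "torque": the same for the moment, N m; "width": finger opening in mm.
Only numpy, scipy, OpenCV 4.12 (cv2) and the standard library are available. Lean on these libraries where they do the work, as an engineer would, in place of code of your own. Each camera call takes 0.05 s, during which the arm holds its last target.

## Working session

There is one attempt and no reset: what is moved stays moved. The work goes in short steps, Python scripts to look and compute and a tool call to move; the robot and the scene stay as the last step left them, time stands still between calls to the robot, and variables do not carry over. Pictures are saved under pics/ and viewed, and the job is handed in when it is done.

Besides the shell and the picture viewer there is one more tool, called after "Call:" by a JSON object that holds its "method" and its "body". drive_tool: Moves the arm, as the interface text tells. Its arguments: {"type":"object","properties":{"increments":{"type":"array","items":{"type":"array","items":{"type":"number"}}}},"required":["increments"]}

```bash
mkdir -p pics; ls
python3 - <<'E'
from plant import robot, eyes, job
import cv2
s=robot.sense(); print(s, robot.hold_point_z)
for n in ["side","top","wrist"]:
    m=eyes.camera_model(n); print(n,m)
    cv2.imwrite(f"pics/{n}0.png",eyes.read_camera(n)[:,:,::-1])
E
```

```text
pics
{'clock': 0.0, 'joints': array([ 9.42306319e-01,  1.04656466e-01,  9.64723109e-02,  1.56388348e+00,
       -5.07374774e-06,  1.35310880e+00]), 'joint_vel': array([ 0.00208202,  0.00068844, -0.00015885, -0.00024287,  0.00061731,
        0.00108411]), 'joint_torque': array([-9.18703299e-04, -5.56931806e+01,  5.03650260e+01,  1.69979059e-02,
       -3.72725499e-04, -2.15991952e-05]), 'ee_pos': array([239.3792574 , 549.79231716, 203.8490914 ]), 'tcp_rot': array([ 8.36464167e-01,  5.48021253e-01, -5.93490576e-04,  2.27670700e-04]), 'wrist_force': array([ 0.47450059,  0.27755741, -0.05037677]), 'torque': array([-0.03040591, -0.07488581,  0.00520231]), 'width': 85.43937805853815} -18.700000000000003
side {'mtx': array([[522.15562295,   0.        , 283.46789258],
       [  0.        , 522.15562295, 203.55429398],
       [  0.        ,   0.        ,   1.        ]]), 'R': array([[ 0.84059733, -0.54161648, -0.00690774],
       [-0.32262564, -0.4903947 , -0.80958368],
       [ 0.43509634,  0.68276249, -0.58696384]]), 't': array([-376.68448375,  322.03739123, 1132.67812953])}
top {'mtx': array([[427.1244797 ,   0.        , 281.17225797],
       [  0.        , 427.1244797 , 215.47576082],
       [  0.        ,   0.        ,   1.        ]]), 'R': array([[-0.05679556, -0.99838522, -0.00109958],
       [-0.9766704 ,  0.05578865, -0.2073706 ],
       [ 0.20709709, -0.01070381, -0.97826184]]), 't': array([147.98043853, 523.41217037, 988.29995342])}
wrist {'mtx': array([[296.63945023,   0.        , 279.97696124],
       [  0.        , 296.63945023, 212.53133896],
       [  0.        ,   0.        ,   1.        ]]), 'R': array([[ 0.39803197,  0.91736984, -0.00177092],
       [ 0.87471996, -0.37894368,  0.30210376],
       [ 0.2764698 , -0.12179602, -0.9532734 ]]), 't': array([-599.30207334,  -39.49808955,  379.76435016])}
```

View pics/side0.png

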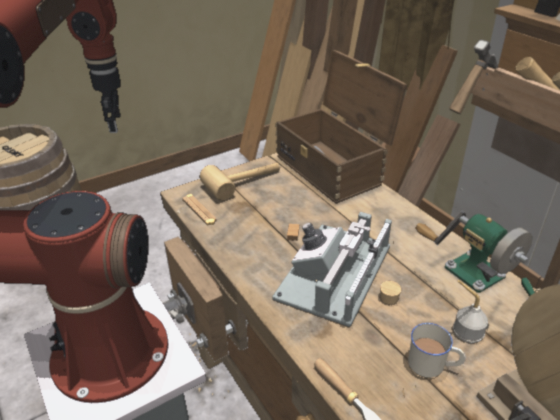

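View pics/top0.png

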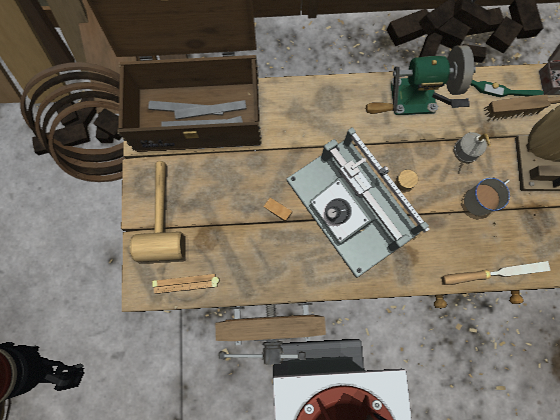

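View pics/wrist0.png

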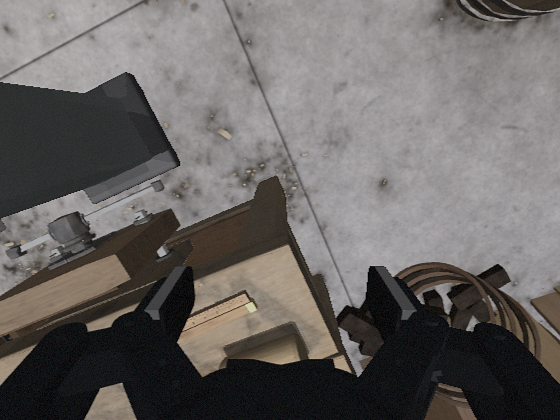

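The side and top views show the device near the bench centre: in the top view its knob is at about (337,211), with the guide and scale bars running from (350,130) to (425,230). The wrist view does not show it. I'll enlarge the other two.

Run:
```python
import cv2
t=cv2.imread("pics/top0.png"); s=cv2.imread("pics/side0.png")
cv2.imwrite("pics/top0c.png",cv2.resize(t[120:280,280:440],None,fx=3.75,fy=3.75,interpolation=cv2.INTER_CUBIC))
cv2.imwrite("pics/side0c.png",cv2.resize(s[205:325,270:400],None,fx=5,fy=5,interpolation=cv2.INTER_CUBIC))
```

```text
(no output)
```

View pics/top0c.png

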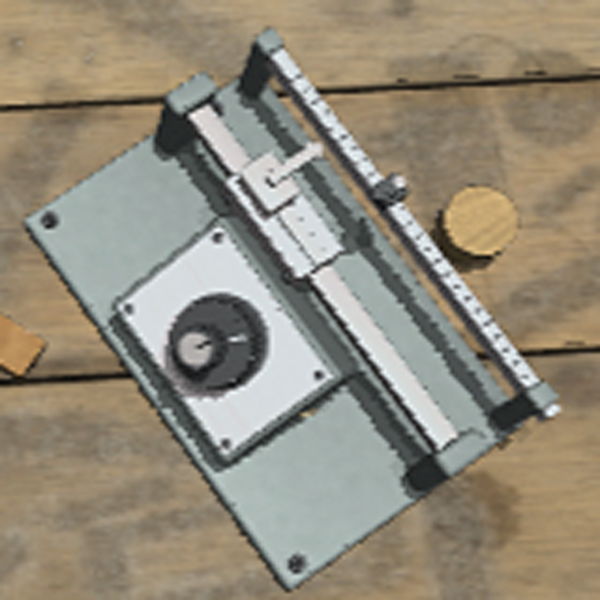

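View pics/side0c.png

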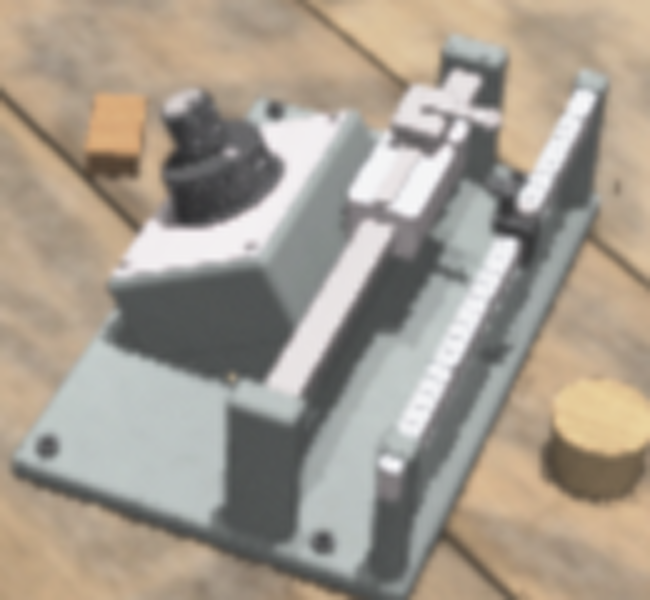

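The device is clear in both crops. In the top crop the fine knob top is at about (200,347), the pointer tip at about (320,148) and the tab tip near (377,190).

```bash
cat > h.py <<'E'
import numpy as np, cv2
from scipy.spatial.transform import Rotation as Rn
from plant import robot, eyes, job
def ray(m,uv):
    d=m["R"].T@np.linalg.solve(m["mtx"],[uv[0],uv[1],1.]); return -m["R"].T@m["t"], d/np.linalg.norm(d)
def onz(m,uv,z):
    c,d=ray(m,uv); return c+d*(z-c[2])/d[2]
def tri(obs):
    A=np.zeros((3,3));b=np.zeros(3)
    for m,uv in obs:
        c,d=ray(m,uv);P=np.eye(3)-np.outer(d,d);A+=P;b+=P@c
    X=np.linalg.solve(A,b)
    return X,[np.linalg.norm((np.eye(3)-np.outer(ray(m,uv)[1],ray(m,uv)[1]))@(X-ray(m,uv)[0])) for m,uv in obs]
def proj(m,X):
    p=m["mtx"]@(m["R"]@np.asarray(X,float)+m["t"]); return p[:2]/p[2]
def shot(n,name):
    s=robot.sense(); m=eyes.camera_model(n); im=eyes.read_camera(n)[:,:,::-1]; cv2.imwrite(f"pics/{name}.png",im); return s,m,im
E
python3 - <<'E'
from h import *
t=eyes.camera_model("top"); s=eyes.camera_model("side")
T=lambda u,v:(280+u/3.75-.37,120+v/3.75-.37); S=lambda u,v:(270+u/5-.4,205+v/5-.4)
np.set_printoptions(precision=1,suppress=True)
for n,a,b in [("finetop",(197,347),(187,100)),("coarse mid",(222,341),None),("ptr",(321,147),(500,120)),("tab",(372,185),(490,180)),("guideEndNear",None,None),("barEndR",(545,412),(390,462)),("barEndL",(270,37),(595,80))]:
    if b: X,r=tri([(t,T(*a)),(s,S(*b))]); print(n,X,r)
print(onz(t,T(321,147),115),onz(t,T(375,187),115))
for z in (8,):
  L=[onz(t,T(*p),z) for p in [(25,218),(290,588),(48,220),(296,564)]];print(L)
  for i in (0,2):
    d=L[i+1]-L[i];print(np.linalg.norm(d),np.degrees(np.arctan2(d[1],d[0])))
a=onz(t,T(278,52),115);b=onz(t,T(535,390),115);d=b-a;print(a,b,np.linalg.norm(d),np.degrees(np.arctan2(d[1],d[0])))
E
```

```text
finetop [518.1   1.9 125.8] [np.float64(1.0831511406379521), np.float64(1.083151140637941)]
ptr [643.6 -87.5 117.8] [np.float64(0.950970209231699), np.float64(0.9509702092316407)]
tab [ 615.9 -116.7  113.8] [np.float64(1.4342396589274702), np.float64(1.4342396589274906)]
barEndR [ 472.9 -217.3   88.7] [np.float64(1.960353107684975), np.float64(1.9603531076849665)]
barEndL [728.8 -66.7  93.2] [np.float64(0.3105084562806143), np.float64(0.31050845628075535)]
[643.6 -87.6 115. ] [ 615.4 -118.8  115. ]
[array([640.4,  98.4,   8. ]), array([376. , -61.4,   8. ]), array([638. ,  82.6,   8. ]), array([391.5, -66.8,   8. ])]
308.9436130764848 -148.84947379299652
288.2747067806821 -148.78233786095245
[708.8 -66.4 115. ] [ 480.8 -202.8  115. ] 265.65087074667423 -149.11969125804802
```

```bash
cat >> h.py <<'E'
np.set_printoptions(precision=4,suppress=True)
def goal_rows(p,R,n=8,grip=0.):
    s=robot.sense(); R0=Rn.from_quat(s["tcp_rot"]); p0=s["ee_pos"]
    w=(R0.inv()*Rn.from_matrix(R)).as_rotvec(); N=max(1,int(np.ceil(max(np.abs(w).max()/.12,np.linalg.norm(p-p0)/40))))
    print("N",N,"total mm",np.round(R0.inv().apply(p-p0),1),"rotvec",w)
    for i in range(min(n,N)):
        Ri=R0*Rn.from_rotvec(w*i/N); d=Ri.inv().apply((p-p0)/N)/1000
        print(np.round(np.r_[d,w/N,grip],4).tolist())
A=np.array([-0.2575,0.4286,0.866]); FT=np.array([518.1,1.9,125.8])
ex=np.array([.515,-.857,0]); ey=np.array([.857,.515,0])
def Rt(ang,axis=None):  # tool with z=-A; x at angle ang (rad) clockwise-turned from ey
    a=A/np.linalg.norm(A) if axis is None else axis; z=-a; x=ey-z*(ey@z); x/=np.linalg.norm(x); y=np.cross(z,x)
    return np.c_[x,y,z]@Rn.from_rotvec([0,0,ang]).as_matrix()
E
python3 - <<'E'
from h import *
s=robot.sense();m=eyes.camera_model("wrist");R0=Rn.from_quat(s["tcp_rot"])
c=-m["R"].T@m["t"];print("cam in tool",R0.inv().apply(c-s["ee_pos"]),"cam axes in tool",R0.as_matrix().T@m["R"].T)
E
```

```text
cam in tool [  -0.0255  -77.8993 -168.9705] cam axes in tool [[ 1.      0.0016 -0.0001]
 [-0.0015  0.9532  0.3023]
 [ 0.0006 -0.3023  0.9532]]
```

Call:
{"method": "drive_tool", "body": {"increments": [[0,0,-0.03,0,0,0.1,0],[0,0,-0.03,0,0,0.1,0]]}}

```text
clock: 0.32
ee_pos: [237.3, 547.0, 257.3]
tcp_rot: [0.888, 0.46, -0.006, 0.003]
wrist_force: [0.4, 0.9, 1.2]
width: 85.2
```

Run:
```python
from h import *
s=robot.sense();print(s["joints"],s["ee_pos"])
goal_rows(FT+110*A,Rt(0))
```

```text
[0.9424 0.1324 0.2236 1.676  0.     1.5561] [237.2916 547.0274 257.2806]
N 14 total mm [-261.2  493.2   39.8] rotvec [-0.5133 -0.0955  0.41  ]
[-0.0187, 0.0352, 0.0028, -0.0367, -0.0068, 0.0293, 0.0]
[-0.0176, 0.0356, 0.0043, -0.0367, -0.0068, 0.0293, 0.0]
[-0.0165, 0.0359, 0.0057, -0.0367, -0.0068, 0.0293, 0.0]
[-0.0154, 0.0362, 0.0071, -0.0367, -0.0068, 0.0293, 0.0]
[-0.0143, 0.0363, 0.0086, -0.0367, -0.0068, 0.0293, 0.0]
[-0.0132, 0.0364, 0.01, -0.0367, -0.0068, 0.0293, 0.0]
[-0.012, 0.0364, 0.0114, -0.0367, -0.0068, 0.0293, 0.0]
[-0.0109, 0.0363, 0.0128, -0.0367, -0.0068, 0.0293, 0.0]
```

Run:
```python
from h import *
goal_rows(FT+110*A,Rt(-.8))
```

```text
N 14 total mm [-261.2  493.2   39.8] rotvec [-0.435  -0.2874 -0.3719]
[-0.0187, 0.0352, 0.0028, -0.0311, -0.0205, -0.0266, 0.0]
[-0.0195, 0.0346, 0.0043, -0.0311, -0.0205, -0.0266, 0.0]
[-0.0203, 0.0339, 0.0058, -0.0311, -0.0205, -0.0266, 0.0]
[-0.0211, 0.0332, 0.0073, -0.0311, -0.0205, -0.0266, 0.0]
[-0.0218, 0.0324, 0.0087, -0.0311, -0.0205, -0.0266, 0.0]
[-0.0224, 0.0315, 0.0102, -0.0311, -0.0205, -0.0266, 0.0]
[-0.023, 0.0305, 0.0116, -0.0311, -0.0205, -0.0266, 0.0]
[-0.0236, 0.0295, 0.013, -0.0311, -0.0205, -0.0266, 0.0]
```

Call:
{"method": "drive_tool", "body": {"increments": [[-0.019,0.035,0.003,-0.031,-0.02,-0.027,0],[-0.0195,0.0345,0.004,-0.031,-0.02,-0.027,0],[-0.02,0.034,0.006,-0.031,-0.02,-0.027,0],[-0.021,0.033,0.007,-0.031,-0.02,-0.027,0],[-0.022,0.032,0.009,-0.031,-0.02,-0.027,0],[-0.0225,0.0315,0.01,-0.031,-0.02,-0.027,0],[-0.023,0.0305,0.0115,-0.031,-0.02,-0.027,0],[-0.0235,0.0295,0.013,-0.031,-0.02,-0.027,0]]}}

```text
clock: 0.98
ee_pos: [384.5, 257.6, 241.8]
tcp_rot: [0.82, 0.551, -0.018, 0.152]
wrist_force: [0.3, 0.3, 0.3]
width: 85.7
```

Run:
```python
from h import *
goal_rows(FT+110*A,Rt(-.8))
```

```text
N 6 total mm [-142.   163.2   90.6] rotvec [-0.176  -0.1278 -0.152 ]
[-0.0237, 0.0272, 0.0151, -0.0293, -0.0213, -0.0253, 0.0]
[-0.024, 0.0261, 0.0164, -0.0293, -0.0213, -0.0253, 0.0]
[-0.0243, 0.025, 0.0177, -0.0293, -0.0213, -0.0253, 0.0]
[-0.0245, 0.0239, 0.0189, -0.0293, -0.0213, -0.0253, 0.0]
[-0.0247, 0.0227, 0.0201, -0.0293, -0.0213, -0.0253, 0.0]
[-0.0248, 0.0214, 0.0213, -0.0293, -0.0213, -0.0253, 0.0]
```

Call:
{"method": "drive_tool", "body": {"increments": [[-0.0235,0.027,0.015,-0.029,-0.021,-0.025,0],[-0.024,0.026,0.0165,-0.029,-0.021,-0.025,0],[-0.0245,0.025,0.0175,-0.029,-0.021,-0.025,0],[-0.0245,0.024,0.019,-0.029,-0.021,-0.025,0],[-0.0245,0.0225,0.02,-0.029,-0.021,-0.025,0],[-0.025,0.0215,0.0215,-0.029,-0.021,-0.025,0],[0,0,0,0,0,0,0]]}}

```text
clock: 1.57
ee_pos: [493.4, 33.5, 218.9]
tcp_rot: [0.754, 0.601, -0.038, 0.262]
wrist_force: [0.2, -0.3, 0.2]
width: 85.7
```

Run:
```python
from h import *
goal_rows(FT+110*A,Rt(-.8))
s,m,im=shot("wrist","w1"); print(s["joints"])
shot("side","side1")
for n,X in [("FT",FT),("ptr",[643.6,-87.5,115]),("tab",[615.5,-118,115])]: print(n,proj(m,X))
```

```text
N 1 total mm [12.  -4.8 -9.6] rotvec [0.004  0.0119 0.0068]
[0.012, -0.0048, -0.0096, 0.004, 0.0119, 0.0068, 0.0]
[ 0.1174 -0.4824 -0.4873  1.3324 -0.4858  0.2837]
FT [293.9289 199.4356]
ptr [258.9882 274.4509]
tab [232.7637 257.4837]
```

View pics/w1.png

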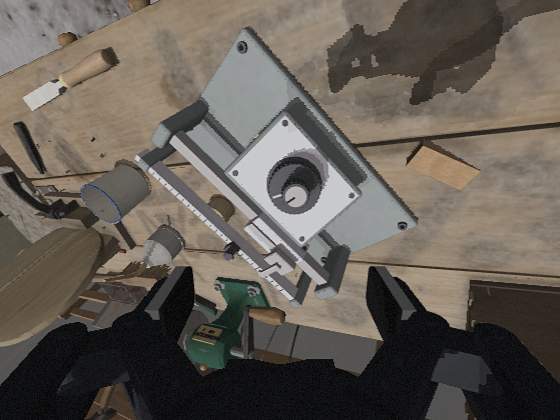

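View pics/side1.png

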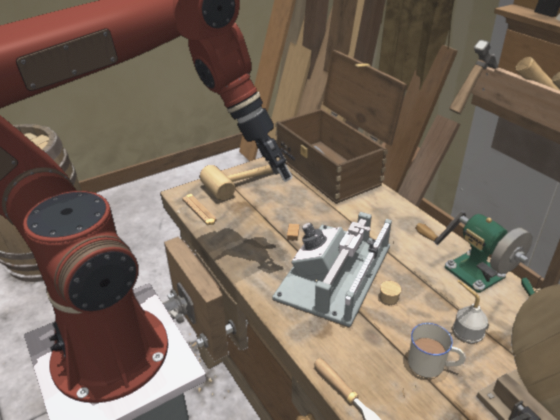

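Run:
```python
import cv2
t=cv2.imread("pics/w1.png")
cv2.imwrite("pics/w1c.png",cv2.resize(t[140:310,200:370],None,fx=3.5,fy=3.5,interpolation=cv2.INTER_CUBIC))
```

```text
(no output)
```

View pics/w1c.png

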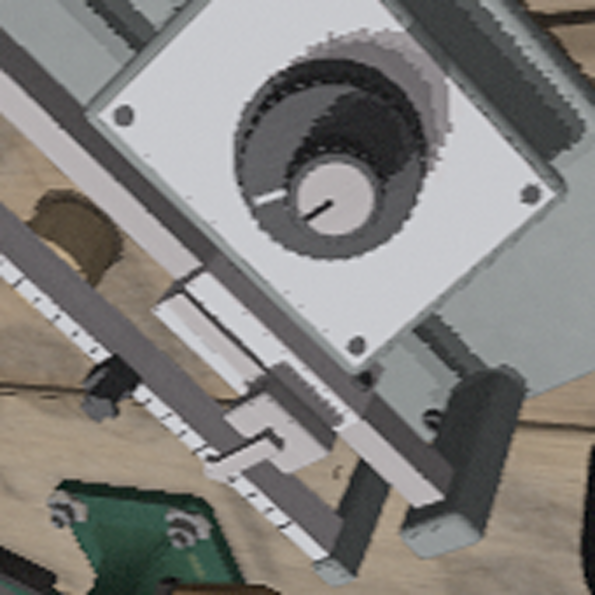

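The wrist crop shows the fine knob top at (337,198), i.e. (296.3,196.4) in the full picture. The pointer tip is at crop (208,462) and the dark tab with its clamp at crop (110,380). Next I triangulate the knob from three views.

Run:
```python
from h import *
t=eyes.camera_model("top"); s=eyes.camera_model("side"); w=eyes.camera_model("wrist")
T=lambda u,v:(280+u/3.75-.37,120+v/3.75-.37); S=lambda u,v:(270+u/5-.4,205+v/5-.4); W=lambda u,v:(200+u/3.5-.36,140+v/3.5-.36)
o=[(t,T(197,347)),(s,S(187,100)),(w,W(337,198))]
print(tri(o)); print(tri([o[0],o[2]]),tri(o[1:]))
X=tri(o)[0]
# expected coarse knob top rim centre given axis
for k in (28,50): print(k,(proj(w,X-k*A)-[199.64,139.64])*3.5, (proj(t,X-k*A)-[279.63,119.63])*3.75)
for n,u in [("ptr",(208,462)),("tab front?",(125,372))]: print(n,onz(w,W(*u),115))
```

```text
(array([518.6236,   3.6921, 122.1547]), [np.float64(1.938574570448965), np.float64(2.646902225644143), np.float64(2.701506611460062)])
(array([520.0682,   1.7396, 115.0844]), [np.float64(1.0525543811821436), np.float64(1.0525543811820803)]) (array([519.5465,   5.0311, 121.3926]), [np.float64(2.361512556497406), np.float64(2.361512556497428)])
28 [327.1281 181.1922] [207.7804 341.9565]
50 [324.8378 164.8325] [218.1332 338.9912]
ptr [637.2289 -81.9702 115.    ]
tab front? [ 593.1079 -101.1099  115.    ]
```

```bash
sed -i 's/FT=np.array(.*/FT=np.array([518.6,3.0,122.5])/' h.py
python3 - <<'E'
from h import *
goal_rows(FT+45*A,Rt(-.8))
E
```

```text
N 2 total mm [12.6 -4.6 60.3] rotvec [0.0027 0.0085 0.0055]
[0.0063, -0.0023, 0.0302, 0.0014, 0.0043, 0.0027, 0.0]
[0.0061, -0.0023, 0.0302, 0.0014, 0.0043, 0.0027, 0.0]
```

Call:
{"method": "drive_tool", "body": {"increments": [[0.004,-0.0015,0.02,0.001,0.003,0.002,0],[0.004,-0.0015,0.02,0.001,0.003,0.002,0],[0.004,-0.0015,0.02,0.001,0.003,0.002,0],[0,0,0,0,0,0,0],[0,0,0,0,0,0,0]]}}

```text
clock: 2.08
ee_pos: [507.3, 26.6, 162.6]
tcp_rot: [0.757, 0.601, -0.031, 0.255]
wrist_force: [-0.1, -0.3, 0.8]
width: 85.3
```

Run:
```python
from h import *
goal_rows(FT+45*A,Rt(-.8))
s,m,im=shot("wrist","w2"); print(s["ee_pos"],s["tcp_rot"])
for k in (0,28,50): print(k,proj(m,FT-k*A),(m["R"]@(FT-k*A)+m["t"])[2])
cv2.imwrite("pics/w2c.png",cv2.resize(im[120:360,180:420],None,fx=2.5,fy=2.5,interpolation=cv2.INTER_CUBIC))
```

```text
N 1 total mm [-3.5  0.   2.7] rotvec [ 0.0015 -0.006  -0.0004]
[-0.0035, 0.0, 0.0027, 0.0015, -0.006, -0.0004, 0.0]
[507.2685  26.5516 162.5837] [ 0.7568  0.6009 -0.0307  0.2554]
0 [274.8798 223.4612] 230.45878543832904
28 [275.2266 212.5029] 257.1312617879111
50 [275.4524 205.3675] 278.08820749115415
```

View pics/w2c.png

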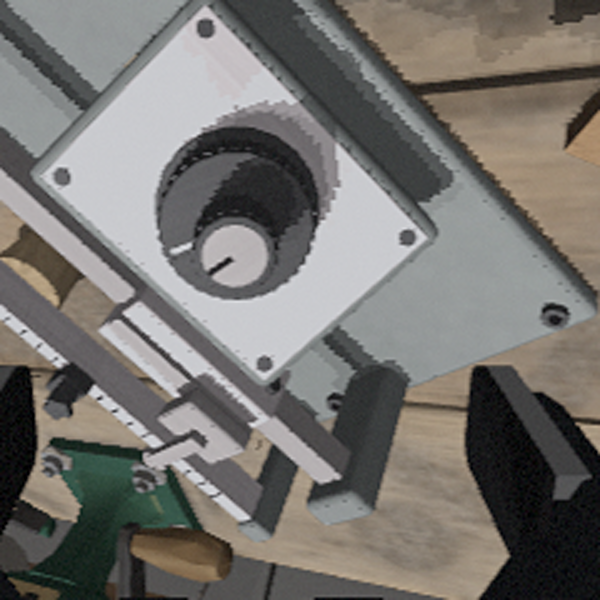

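The closer wrist view puts the fine knob top at (273.7,220.5), about 2–3 mm to tool -y of the prediction. Its depth agrees. I correct by 2 mm and descend onto the large knob.

```bash
python3 - <<'E'
from h import *
y=Rt(-.8)[:,1]; print(FT-2*y)
E
sed -i 's/^ex=np/FT=FT-2*np.array([YY])\nex=np/' h.py
python3 - <<'E'
import re
E
python3 - <<'E'
s=open('h.py').read()
s=s.replace("FT=FT-2*np.array([YY])\n","")
s+="\nFT=FT-2*Rt(-.8)[:,1]\n"
open('h.py','w').write(s)
E
python3 - <<'E'
from h import *
goal_rows(FT-47*A,Rt(-.8)); print(FT)
E
```

```text
[516.7487   3.2954 121.8033]
N 3 total mm [-4.1 -2.  94.7] rotvec [ 0.0013 -0.0061 -0.    ]
[-0.0014, -0.0007, 0.0316, 0.0004, -0.002, -0.0, 0.0]
[-0.0013, -0.0006, 0.0316, 0.0004, -0.002, -0.0, 0.0]
[-0.0013, -0.0006, 0.0316, 0.0004, -0.002, -0.0, 0.0]
[516.7487   3.2954 121.8033]
```

Call:
{"method": "drive_tool", "body": {"increments": [[-0.0015,-0.0007,0.02,0.0005,-0.002,0,0],[-0.0015,-0.0007,0.02,0.0005,-0.002,0,0],[-0.001,-0.0006,0.02,0.0003,-0.002,0,0],[0,0,0.012,0,0,0,0],[0,0,0,0,0,0,0]]}}

```text
clock: 2.55
ee_pos: [526.7, -3.5, 107.6]
tcp_rot: [0.755, 0.601, -0.029, 0.259]
wrist_force: [-0.1, 0.8, -0.1]
width: 85.9
```

Run:
```python
from h import *
goal_rows(FT-47*A,Rt(-.8))
s,m,im=shot("wrist","w3"); print(s["ee_pos"],s["tcp_rot"],s["joints"])
_,_,si=shot("side","side3")
cv2.imwrite("pics/side3c.png",cv2.resize(si[160:310,240:400],None,fx=4,fy=4,interpolation=cv2.INTER_CUBIC))
```

```text
N 1 total mm [-1.9 -5.5 29.2] rotvec [ 0.0097 -0.0044  0.0011]
[-0.0019, -0.0055, 0.0292, 0.0097, -0.0044, 0.0011, 0.0]
[526.6845  -3.4994 107.6144] [ 0.7553  0.6014 -0.029   0.259 ] [ 0.0171 -0.4502 -0.6674  1.061  -0.4452  0.1764]
```

View pics/w3.png

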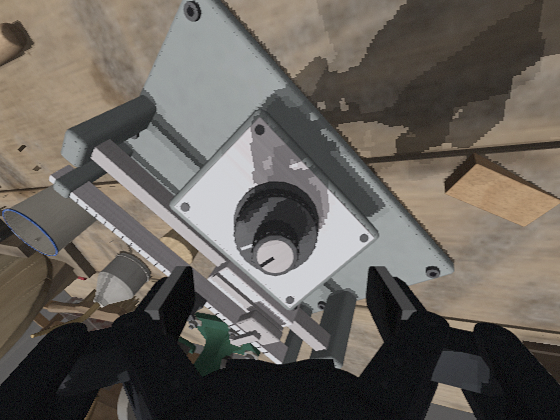

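View pics/side3c.png

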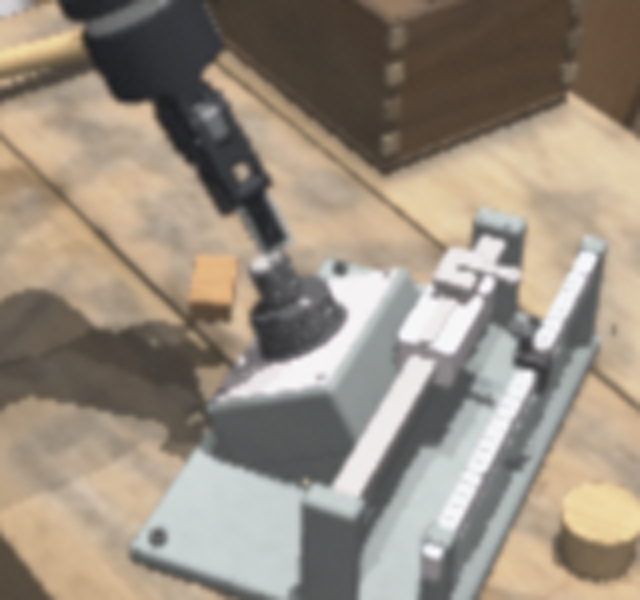

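Run:
```python
from h import *
s=robot.sense();m=eyes.camera_model("wrist");im=cv2.imread("pics/w3.png")
for k in (0,28,50): print(k,proj(m,FT-k*A),(m["R"]@(FT-k*A)+m["t"])[2])
cv2.imwrite("pics/w3c.png",cv2.resize(im[160:320,190:370],None,fx=4,fy=3.7,interpolation=cv2.INTER_CUBIC))
```

```text
0 [276.8057 251.1992] 167.84164960909538
28 [277.0532 232.5071] 194.4266410990182
50 [277.2048 221.0587] 215.31484869824322
```

View pics/w3c.png

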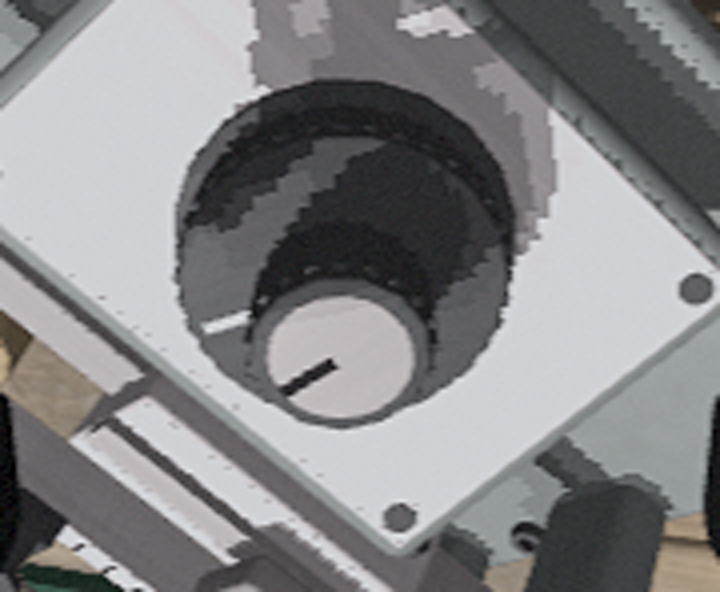

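The closer crop puts the large knob's rim centre at about (276,231), against a predicted (277,232.5), with a depth of 193 against 194 mm. I go down onto it.

Call:
{"method": "drive_tool", "body": {"increments": [[-0.001,-0.003,0.012,0.005,-0.002,0,0],[-0.001,-0.003,0.012,0.004,-0.002,0,0],[0,0,0.005,0,0,0,0],[0,0,0,0,0,0,0]]}}

```text
clock: 2.98
ee_pos: [531.1, -15.6, 85.4]
tcp_rot: [0.756, 0.601, -0.03, 0.259]
wrist_force: [-0.7, -0.8, 0.6]
width: 85.2
```

Run:
```python
from h import *
goal_rows(FT-47*A,Rt(-.8))
s=robot.sense(); print(s["wrist_force"],s["joints"])
_,_,im=shot("wrist","w4")
```

```text
N 1 total mm [-0.2 -3.5  3.7] rotvec [ 0.0075 -0.0021  0.0002]
[-0.0002, -0.0035, 0.0037, 0.0075, -0.0021, 0.0002, 0.0]
[-0.7387 -0.8052  0.589 ] [-0.0092 -0.4351 -0.6977  1.0066 -0.4394  0.1506]
```

View pics/w4.png

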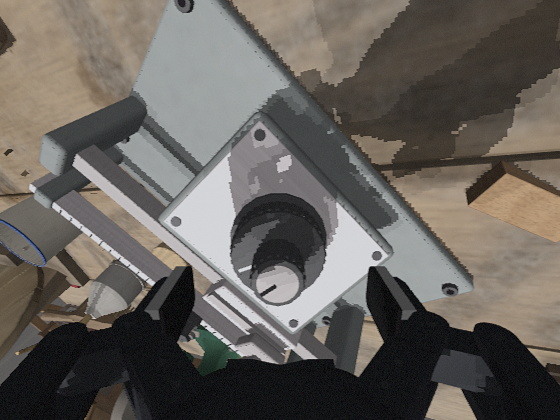

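Call:
{"method": "drive_tool", "body": {"increments": [[0,-0.0035,0.0035,0.0075,-0.002,0,0],[0,-0.001,0.001,0.001,0,0,0],[0,0,0,0,0,0,0]]}}

```text
clock: 3.28
ee_pos: [527.8, -16.9, 80.1]
tcp_rot: [0.757, 0.6, -0.034, 0.256]
wrist_force: [0.7, 0.2, 0.9]
width: 85.5
```

Run:
```python
from h import *
goal_rows(FT-47*A,Rt(-.8))
m=eyes.camera_model("wrist")
for k in (0,28,50): print(k,proj(m,FT-k*A))
_,_,im=shot("wrist","w5")
cv2.imwrite("pics/w5c.png",cv2.resize(im[170:340,150:410],None,fx=3,fy=3,interpolation=cv2.INTER_CUBIC))
```

```text
N 1 total mm [ 0.   1.3 -0.6] rotvec [-0.0018  0.0001 -0.0002]
[0.0, 0.0013, -0.0006, -0.0018, 0.0001, -0.0002, 0.0]
0 [279.4524 294.1806]
28 [279.5602 266.1058]
50 [279.6233 249.6513]
```

View pics/w5c.png

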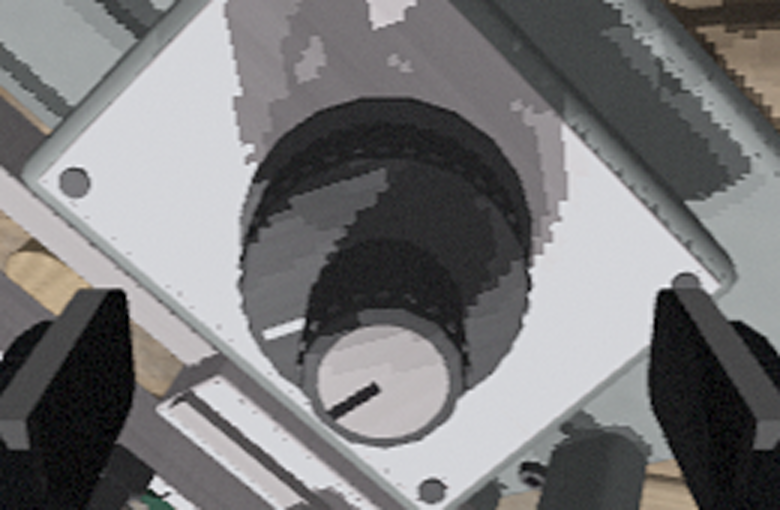

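The wrist view shows both fingers clear, at columns 133 and 650 of the crop, either side of the knob centred at 385. I close the jaws.

Call:
{"method": "drive_tool", "body": {"increments": [[-0.001,0.001,0,-0.001,0,0,0.2],[0,0,0,0,0,0,1],[0,0,0,0,0,0,1],[0,0,0,0,0,0,1],[0,0,0,0,0,0,1],[0,0,0,0,0,0,1]]}}

```text
clock: 3.83
ee_pos: [529.0, -17.9, 82.1]
tcp_rot: [0.757, 0.6, -0.033, 0.257]
wrist_force: [-1.9, 1.1, 2.2]
width: 24.0
```

Run:
```python
from h import *
goal_rows(FT-47*A,Rt(-.8))
s=robot.sense(); print(s["wrist_force"],s["torque"],s["joints"])
_,_,im=shot("wrist","w6")
_,_,si=shot("side","side6")
cv2.imwrite("pics/side6c.png",cv2.resize(si[160:310,240:400],None,fx=4,fy=4,interpolation=cv2.INTER_CUBIC))
```

```text
N 1 total mm [ 1.2 -0.6  0.4] rotvec [ 0.0006  0.     -0.0002]
[0.0012, -0.0006, 0.0004, 0.0006, 0.0, -0.0002, 0.0]
[-1.8767  1.0969  2.2312] [ 0.3481  0.559  -0.2086] [-0.0135 -0.432  -0.7001  1.007  -0.4392  0.1499]
```

View pics/w6.png

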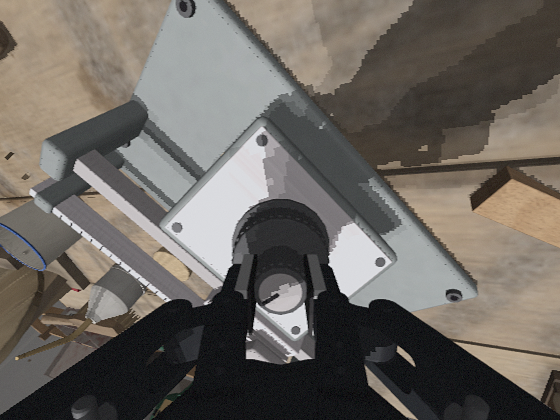

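View pics/side6c.png

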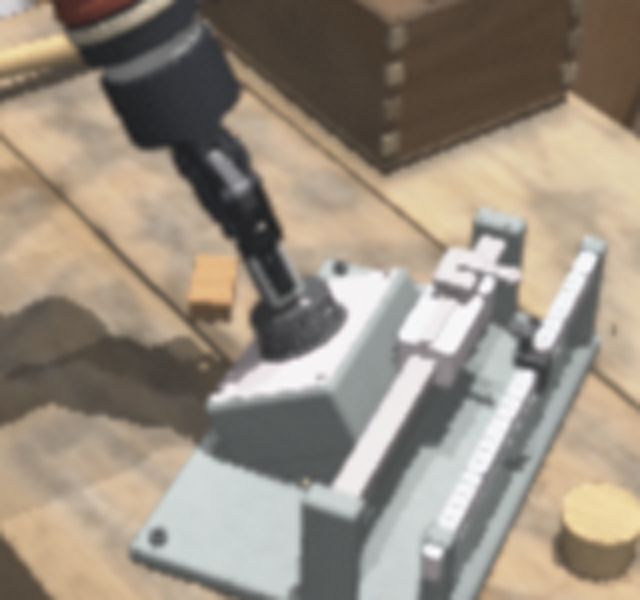

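Run:
```python
from h import *
m=eyes.camera_model("side");s=robot.sense();z=Rn.from_quat(s["tcp_rot"]).as_matrix()[:,2]
f=lambda X:(proj(m,X)-[240-.4,160-.4])*4
for k in (0,-18.7,-40,-72): print(k,f(s["ee_pos"]+z*k))
for k in (0,28,50,56): print("FT",k,f(FT-k*A))
im=cv2.imread("pics/w6.png");cv2.imwrite("pics/w6c.png",cv2.resize(im[180:350,190:370],None,fx=4,fy=3.5,interpolation=cv2.INTER_CUBIC))
```

```text
0 [299.1146 326.0061]
-18.7 [285.9855 301.7724]
-40 [270.8789 273.8887]
-72 [247.8735 231.4255]
FT 0 [264.7494 265.1406]
FT 28 [284.6075 301.8397]
FT 50 [300.0144 330.3126]
FT 56 [304.1867 338.0233]
```

View pics/w6c.png

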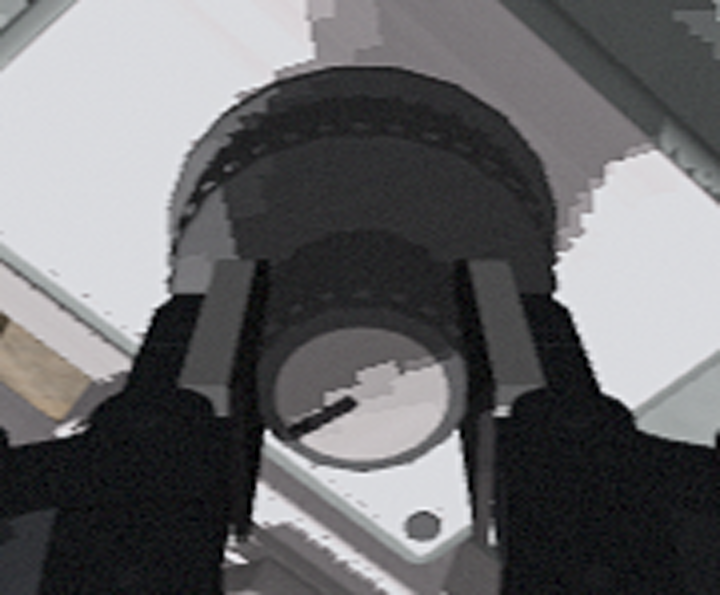

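The jaws closed to 24 mm, so they are on the small knob. The wrist and side views both show the fingertips ending well short of the reported TCP, about 20 mm behind it. Nothing has turned and the force is small. I'll open and go about 15 mm deeper, watching the force.

Call:
{"method": "drive_tool", "body": {"increments": [[0,0,0,0,0,0,0],[0,0,0,0,0,0,0],[0,0,0,0,0,0,0],[0,0,0,0,0,0,0],[0,0,0.005,0,0,0,0],[0,0,0.005,0,0,0,0],[0,0,0.005,0,0,0,0],[0,0,0,0,0,0,0]]}}

```text
clock: 4.6
ee_pos: [533.6, -24.8, 67.3]
tcp_rot: [0.757, 0.6, -0.033, 0.257]
wrist_force: [-0.2, 0.8, -0.0]
width: 85.4
```

Run:
```python
from h import *
goal_rows(FT-62*A,Rt(-.8))
s=robot.sense(); print(s["wrist_force"],s["torque"],s["width"])
_,_,im=shot("wrist","w7")
cv2.imwrite("pics/w7c.png",cv2.resize(im[170:340,150:410],None,fx=3,fy=3,interpolation=cv2.INTER_CUBIC))
_,_,si=shot("side","side7")
cv2.imwrite("pics/side7c.png",cv2.resize(si[160:310,240:400],None,fx=4,fy=4,interpolation=cv2.INTER_CUBIC))
```

```text
N 1 total mm [ 0.9 -0.8 -1.6] rotvec [ 0.0012 -0.0005 -0.0004]
[0.0009, -0.0008, -0.0016, 0.0012, -0.0005, -0.0004, 0.0]
[-0.1917  0.7952 -0.0457] [ 0.3981  0.3336 -0.0187] 85.44707437973962
```

View pics/w7c.png

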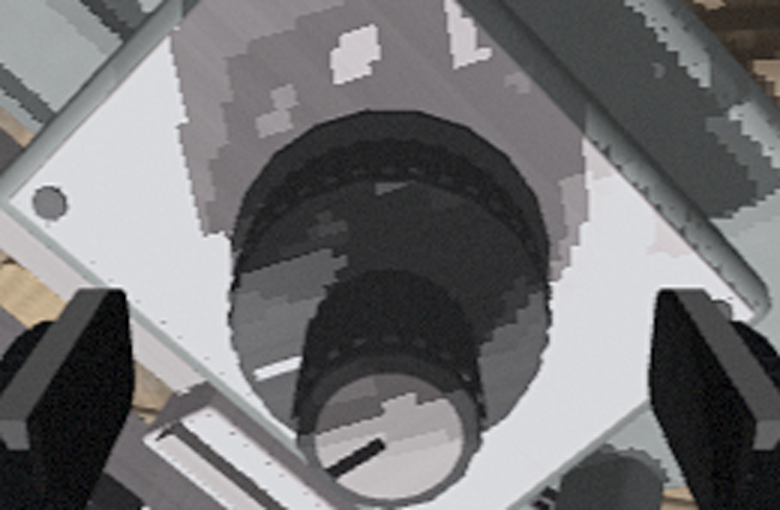

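View pics/side7c.png

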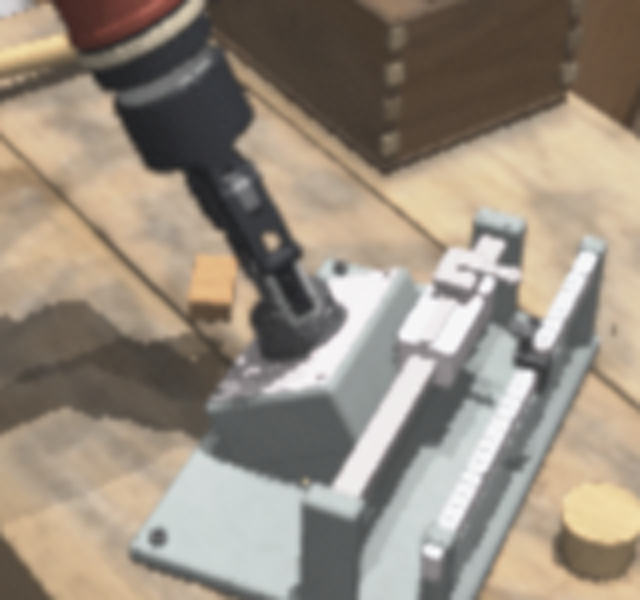

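The fingers are clear, but the tips reach only a few mm below the large knob's top. I go 5 mm deeper, then close.

Call:
{"method": "drive_tool", "body": {"increments": [[0.001,-0.001,0.005,0.001,0,0,0],[0,0,0,0,0,0,0.15],[0,0,0,0,0,0,0.3],[0,0,0,0,0,0,1],[0,0,0,0,0,0,1],[0,0,0,0,0,0,1],[0,0,0,0,0,0,1]]}}

```text
clock: 5.28
ee_pos: [534.0, -26.7, 64.0]
tcp_rot: [0.757, 0.6, -0.034, 0.258]
wrist_force: [1.1, -1.1, -1.9]
width: 51.2
```

Run:
```python
from h import *
goal_rows(FT-62*A,Rt(-.8))
s=robot.sense(); print(s["wrist_force"],s["torque"],s["width"],s["joints"])
_,_,im=shot("wrist","w8")
cv2.imwrite("pics/w8c.png",cv2.resize(im[170:340,150:410],None,fx=3,fy=3,interpolation=cv2.INTER_CUBIC))
```

```text
N 1 total mm [ 1.2 -0.3 -5.4] rotvec [ 0.0006  0.0025 -0.0007]
[0.0012, -0.0003, -0.0054, 0.0006, 0.0025, -0.0007, 0.0]
[ 1.0852 -1.0642 -1.8962] [0.4662 0.1501 0.1527] 51.16664680561027 [-0.0316 -0.4105 -0.7186  0.9592 -0.4363  0.1314]
```

View pics/w8c.png

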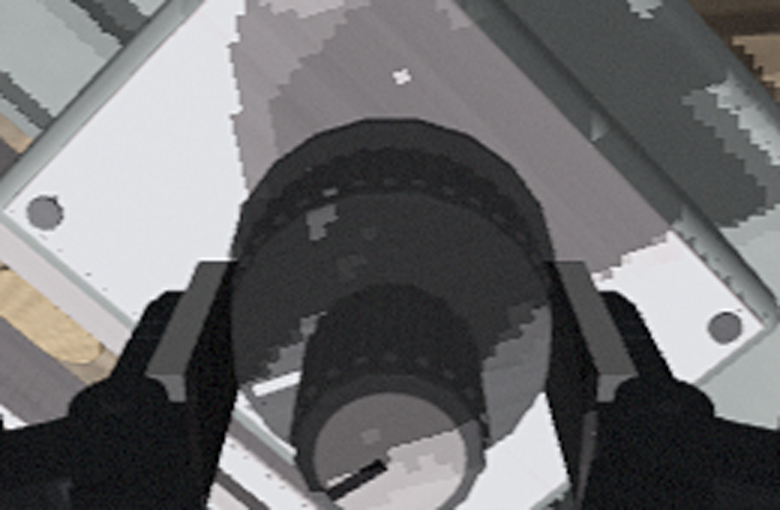

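The jaws are on the large knob at 51 mm, with the pads flanking its rim in the picture and low force. I turn clockwise (+z) in part, then look.

Call:
{"method": "drive_tool", "body": {"increments": [[0,0,0,0,0,0.05,1],[0,0,0,0,0,0.09,1],[0,0,0,0,0,0.09,1],[0,0,0,0,0,0.09,1],[0,0,0,0,0,0.09,1],[0,0,0,0,0,0.09,1],[0,0,0,0,0,0.09,1],[0,0,0,0,0,0.05,1]]}}

```text
clock: 6.0
ee_pos: [534.1, -26.7, 64.0]
tcp_rot: [0.912, 0.319, 0.052, 0.255]
wrist_force: [-0.5, -1.3, -0.8]
width: 51.9
```

```bash
cat >> h.py <<'E'
def angle():
    s=robot.sense(); R=Rn.from_quat(s["tcp_rot"]).as_matrix(); r=(Rn.from_matrix(Rt(0)).inv()*Rn.from_matrix(R)).as_rotvec(); return r
E
python3 - <<'E'
from h import *
print(angle()); R=Rt(angle()[2]); goal_rows(FT-67.4*A,R)
s=robot.sense(); print(s["wrist_force"],s["torque"],s["width"],s["joints"])
_,_,im=shot("wrist","w9")
_,_,si=shot("side","side9"); _,_,ti=shot("top","top9")
cv2.imwrite("pics/w9c.png",cv2.resize(im[150:350,130:430],None,fx=2.6,fy=2.6,interpolation=cv2.INTER_CUBIC))
o=np.hstack([cv2.resize(si[205:285,330:400],None,fx=5.6,fy=6,interpolation=cv2.INTER_CUBIC),cv2.resize(ti[125:205,335:405],None,fx=5.6,fy=6,interpolation=cv2.INTER_CUBIC)]);cv2.imwrite("pics/st9.png",o)
E
```

```text
[-0.0023 -0.0014 -0.1319]
N 1 total mm [ 0.7 -1.  -0. ] rotvec [0.0022 0.0016 0.    ]
[0.0007, -0.001, -0.0, 0.0022, 0.0016, 0.0, 0.0]
[-0.526  -1.2534 -0.7585] [0.3472 0.3189 0.071 ] 51.89417504982833 [-0.0314 -0.4104 -0.7187  0.959  -0.4365  0.7989]
```

View pics/w9c.png

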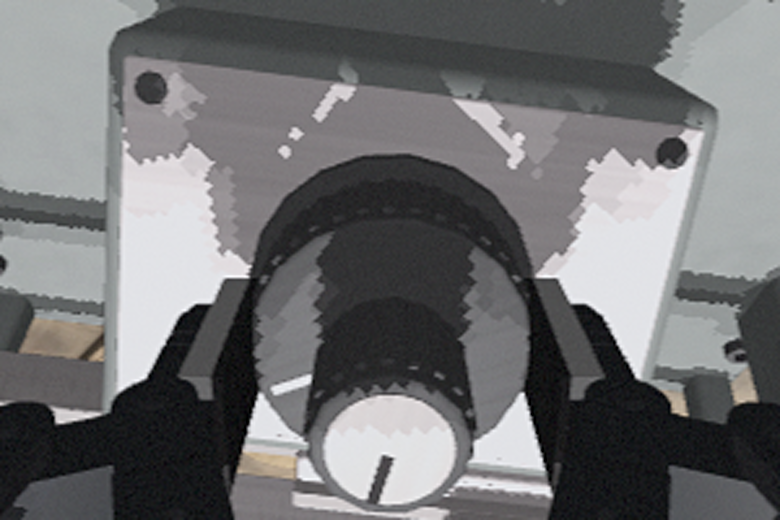

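View pics/st9.png

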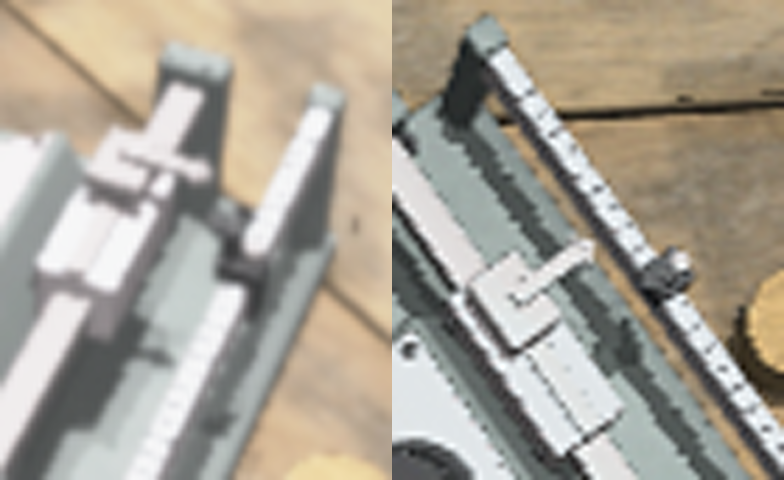

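Run:
```python
from h import *
t=eyes.camera_model("top");s=eyes.camera_model("side")
p=onz(t,(370,164.6),115);q=onz(t,(380.7,171),115);print(p,q,(p-q)@ey,(p-q)@ex)
S=lambda u,v:(330+u/5.6-.4,205+v/6-.4)
p=onz(s,S(208,172),115);q=onz(s,S(222,236),115);print(p,q,(p-q)@ey,(p-q)@ex)
```

```text
[628.7491 -97.4476 115.    ] [ 611.6037 -120.9711  115.    ] 26.80826564456289 -11.329672361163121
[629.4913 -95.1392 115.    ] [ 608.4332 -129.2435  115.    ] 35.610534505138595 -18.382472080964163
```

The knob followed the gripper: its white mark keeps its place between the jaws, and the slide moved. The tab's tip is dark on dark in both views, so I release, back off along the axis and look with the wrist camera.

Call:
{"method": "drive_tool", "body": {"increments": [[0,0,0,0,0,0,0],[0,0,0,0,0,0,0],[0,0,0,0,0,0,0],[0,0,-0.01,0,0,0,0],[0,0,-0.03,0,0,0,0],[0,0,-0.03,0,0,0.05,0],[0,0,-0.03,0,0,0.05,0],[0,0,-0.03,0,0,0,0]]}}

```text
clock: 6.82
ee_pos: [495.2, 29.9, 176.0]
tcp_rot: [0.926, 0.277, 0.059, 0.251]
wrist_force: [1.4, 0.6, -0.0]
width: 85.6
```

Run:
```python
from h import *
print(angle())
s,m,im=shot("wrist","w10");print(s["ee_pos"],s["joints"])
for X in ([629,-97,115],[611,-121,115]): print(proj(m,X))
```

```text
[ 0.0028 -0.0103 -0.0428]
[495.2168  29.9267 175.9992] [ 0.1017 -0.4776 -0.5572  1.262  -0.4723  1.036 ]
[317.6683 295.7401]
[293.9878 299.0602]
```

View pics/w10.png

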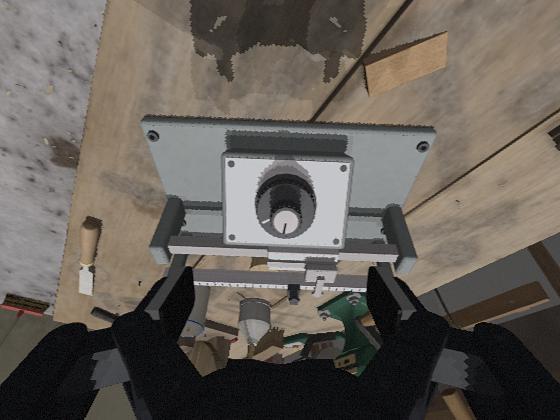

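The pointer tip is at (319,295) and the tab at (294,288), roughly 29 mm apart. I move the camera over the tips for a close, square look.

Run:
```python
from h import *
goal_rows(np.array([629,-125,150.]),Rt(0,np.array([0,0,1.])))
```

```text
N 6 total mm [ 26.3 160.3 129.4] rotvec [0.524  0.0151 0.0405]
[0.0044, 0.0267, 0.0216, 0.0873, 0.0025, 0.0068, 0.0]
[0.0045, 0.0285, 0.0192, 0.0873, 0.0025, 0.0068, 0.0]
[0.0047, 0.03, 0.0166, 0.0873, 0.0025, 0.0068, 0.0]
[0.0048, 0.0313, 0.014, 0.0873, 0.0025, 0.0068, 0.0]
[0.005, 0.0324, 0.0112, 0.0873, 0.0025, 0.0068, 0.0]
[0.0052, 0.0332, 0.0083, 0.0873, 0.0025, 0.0068, 0.0]
```

Call:
{"method": "drive_tool", "body": {"increments": [[0.0045,0.0265,0.015,0.087,0.0025,0.007,0],[0.0045,0.0285,0.015,0.087,0.0025,0.007,0],[0.0045,0.03,0.0165,0.087,0.0025,0.007,0],[0.005,0.031,0.014,0.087,0.0025,0.007,0],[0.005,0.0325,0.011,0.087,0.0025,0.007,0],[0.005,0.033,0.008,0.087,0.0025,0.007,0],[0,0,0,0,0,0,0]]}}

```text
clock: 7.45
ee_pos: [627.3, -105.3, 167.8]
tcp_rot: [0.96, 0.278, 0.007, 0.006]
wrist_force: [0.4, -0.0, -3.2]
width: 85.1
```

Run:
```python
from h import *
goal_rows(np.array([629,-125,150.]),Rt(0,np.array([0,0,1.])))
s,m,im=shot("wrist","w11");print(s["ee_pos"],s["joints"])
```

```text
N 1 total mm [-9.2 17.2 17.9] rotvec [ 0.0154 -0.01    0.0227]
[-0.0092, 0.0172, 0.0179, 0.0154, -0.01, 0.0227, 0.0]
[ 627.2985 -105.346   167.7556] [-0.3709  0.1848  0.1181  1.4858 -0.0013  0.6361]
```

View pics/w11.png

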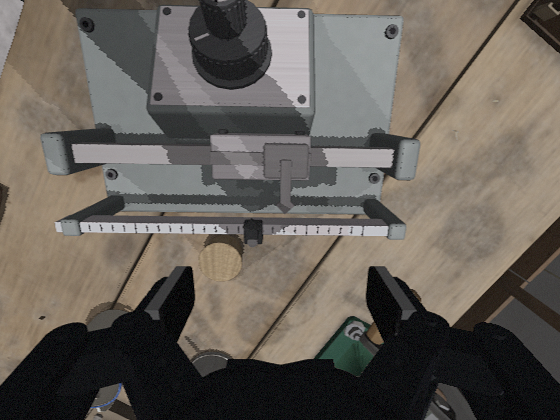

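Run:
```python
import cv2
im=cv2.imread("pics/w11.png");cv2.imwrite("pics/w11c.png",cv2.resize(im[170:260,210:330],None,fx=6.5,fy=6.5,interpolation=cv2.INTER_CUBIC))
```

```text
(no output)
```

View pics/w11c.png

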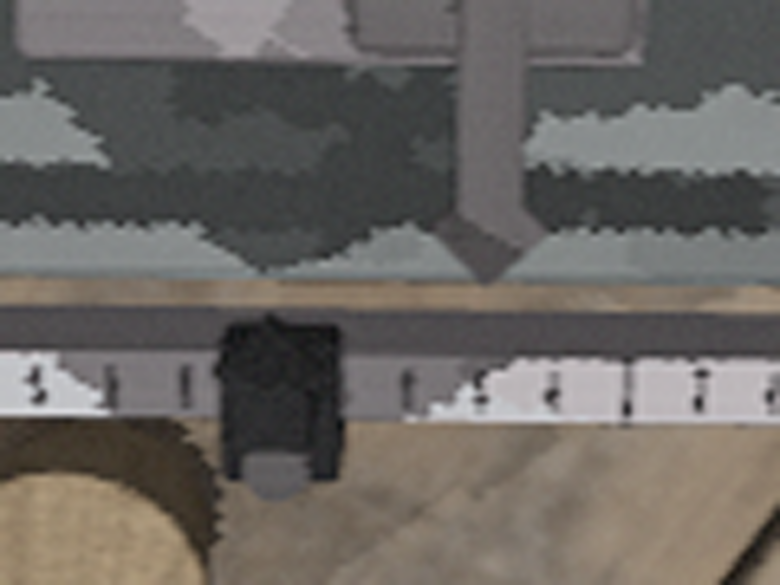

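The view is sharp. In the crop the pointer tip is at (488,283) and the tab tip at (270,318).

Run:
```python
from h import *
m=eyes.camera_model("wrist");W=lambda u,v:(210+u/6.5-.42,170+v/6.5-.42)
p=onz(m,W(488,283),115);q=onz(m,W(270,318),115);print(p,q,(p-q)@ey,(p-q)@ex)
a=onz(m,W(110,385),100);b=onz(m,W(628,385),100);d=b-a;print(np.linalg.norm(d)/7,np.degrees(np.arctan2(d[1],d[0])))
p=onz(m,(210-.42+0/6.5,170-.42+280/6.5),115)
# yaw from scale bar long edge in w11: find edge ends
a=onz(m,(75,218.5),108);b=onz(m,(380,224.5),108);d=b-a;print(np.degrees(np.arctan2(d[1],d[0])))
```

```text
[626.8339 -96.9459 115.    ] [ 606.6886 -115.0132  115.    ] 26.56914772583189 -5.108816993972535
9.795592104673478 32.21170610728957
31.023840624979133
```

The gap is about 26.7 mm, so about 0.56 rad more on the large knob leaves about 10 mm. I go back to the knob.

Run:
```python
from h import *
goal_rows(FT+50*A,Rt(-.6))
```

```text
N 5 total mm [ -34.8 -173.8    1.3] rotvec [-0.4838 -0.1677 -0.5665]
[-0.007, -0.0348, 0.0003, -0.0968, -0.0335, -0.1133, 0.0]
[-0.003, -0.0352, -0.003, -0.0968, -0.0335, -0.1133, 0.0]
[0.0008, -0.0349, -0.0063, -0.0968, -0.0335, -0.1133, 0.0]
[0.0044, -0.0338, -0.0097, -0.0968, -0.0335, -0.1133, 0.0]
[0.0078, -0.032, -0.0131, -0.0968, -0.0335, -0.1133, 0.0]
```

Call:
{"method": "drive_tool", "body": {"increments": [[-0.007,-0.034,-0.01,-0.08,-0.03,-0.09,0],[-0.003,-0.034,-0.005,-0.08,-0.03,-0.09,0],[0,-0.034,-0.006,-0.08,-0.03,-0.09,0],[0.003,-0.033,-0.009,-0.08,-0.03,-0.09,0],[0.006,-0.032,-0.01,-0.08,-0.03,-0.09,0],[0,0,0,-0.08,-0.02,-0.09,0],[0,0,0,0,0,0,0]]}}

```text
clock: 8.08
ee_pos: [503.3, 27.8, 176.8]
tcp_rot: [0.815, 0.516, -0.01, 0.262]
wrist_force: [0.3, -0.0, -0.3]
width: 85.2
```

Run:
```python
from h import *
goal_rows(FT+40*A,Rt(-.6))
```

```text
N 1 total mm [ 1.1 -3.4 21.5] rotvec [ 0.0009  0.0098 -0.0103]
[0.0011, -0.0034, 0.0215, 0.0009, 0.0098, -0.0103, 0.0]
```

Call:
{"method": "drive_tool", "body": {"increments": [[0.001,-0.0035,0.0215,0.001,0.01,-0.01,0],[0,0,0.02,0,0,0,0],[0,0,0.02,0,0,0,0],[0,0,0.02,0,0,0,0],[0,0,0,0,0,0,0]]}}

```text
clock: 8.5
ee_pos: [523.5, -0.1, 110.8]
tcp_rot: [0.813, 0.521, 0.002, 0.26]
wrist_force: [-1.1, -0.1, -1.6]
width: 85.6
```

Run:
```python
from h import *
goal_rows(FT-67*A,Rt(-.6))
```

```text
N 2 total mm [-4.1 -3.  54.1] rotvec [ 0.0125 -0.0144 -0.0068]
[-0.0021, -0.0015, 0.0271, 0.0063, -0.0072, -0.0034, 0.0]
[-0.0019, -0.0013, 0.0271, 0.0063, -0.0072, -0.0034, 0.0]
```

Call:
{"method": "drive_tool", "body": {"increments": [[-0.002,-0.0015,0.018,0.006,-0.007,-0.003,0],[-0.002,-0.0015,0.018,0.006,-0.007,-0.003,0],[0,0,0.01,0,0,0,0],[0,0,0,0,0,0,0]]}}

```text
clock: 8.83
ee_pos: [533.8, -22.0, 76.4]
tcp_rot: [0.815, 0.518, -0.003, 0.259]
wrist_force: [-1.0, 0.2, -0.1]
width: 85.6
```

Run:
```python
from h import *
goal_rows(FT-67*A,Rt(-.6))
```

```text
N 1 total mm [ 0.7 -4.  12.4] rotvec [ 0.0043 -0.0043 -0.0107]
[0.0007, -0.004, 0.0124, 0.0043, -0.0043, -0.0107, 0.0]
```

Call:
{"method": "drive_tool", "body": {"increments": [[0.0005,-0.003,0.006,0.003,-0.003,-0.005,0],[0,-0.002,0.006,0.002,-0.001,-0.005,0],[0,0,0.001,0,0,0,0.2],[0,0,0,0,0,0,0.3],[0,0,0,0,0,0,1],[0,0,0,0,0,0,1],[0,0,0,0,0,0,1],[0,0,0,0,0,0,1]]}}

```text
clock: 9.5
ee_pos: [533.8, -25.4, 67.7]
tcp_rot: [0.813, 0.52, -0.007, 0.26]
wrist_force: [3.9, -2.7, -3.7]
width: 51.3
```

Run:
```python
from h import *
goal_rows(FT-67*A,Rt(-.6)); print(angle())
s,m,im=shot("wrist","w12"); print(s["width"],s["wrist_force"])
cv2.imwrite("pics/w12c.png",cv2.resize(im[170:340,150:410],None,fx=3,fy=3,interpolation=cv2.INTER_CUBIC))
```

```text
N 1 total mm [ 1.2 -1.4  3.5] rotvec [ 0.0027  0.001  -0.0028]
[0.0012, -0.0014, 0.0035, 0.0027, 0.001, -0.0028, 0.0]
[-0.0029 -0.0002 -0.5972]
51.333252440058445 [ 3.9264 -2.7326 -3.7075]
```

View pics/w12c.png

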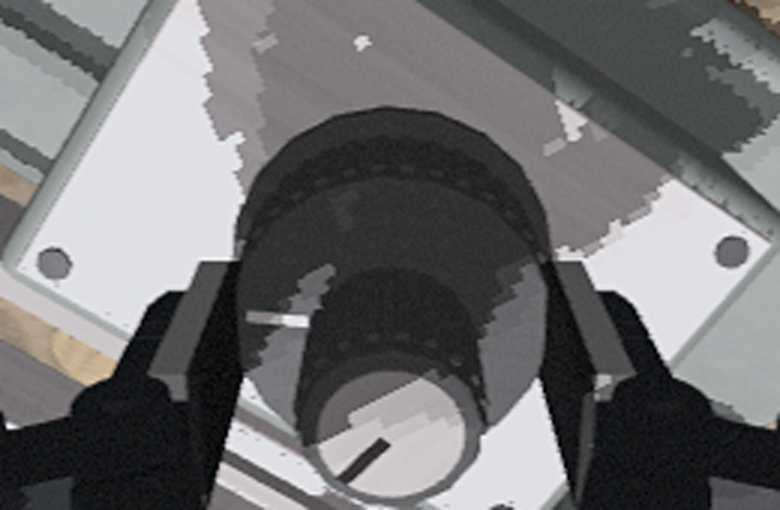

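The grip on the large knob is good (51 mm). I turn about 0.56 rad.

Call:
{"method": "drive_tool", "body": {"increments": [[0,0,0,0,0,0.05,1],[0,0,0,0,0,0.09,1],[0,0,0,0,0,0.09,1],[0,0,0,0,0,0.09,1],[0,0,0,0,0,0.09,1],[0,0,0,0,0,0.08,1],[0,0,0,0,0,0.03,1],[0,0,0,0,0,0,1]]}}

```text
clock: 10.22
ee_pos: [533.5, -25.7, 67.8]
tcp_rot: [0.923, 0.282, 0.063, 0.253]
wrist_force: [1.1, -1.5, -2.2]
width: 51.2
```

Run:
```python
from h import *
print(angle(),robot.sense()["wrist_force"])
```

```text
[-0.0035 -0.0008 -0.0528] [ 1.0628 -1.4794 -2.2139]
```

Call:
{"method": "drive_tool", "body": {"increments": [[0,0,0,0,0,0,0],[0,0,0,0,0,0,0],[0,0,0,0,0,0,0],[0,0,-0.01,0,0,0,0],[0,0,-0.03,0,0,0,0],[0,0,-0.03,0,0,0,0],[0,0,-0.03,0,0,0,0],[0,0,-0.015,0,0,0,0]]}}

```text
clock: 10.88
ee_pos: [499.9, 25.6, 170.3]
tcp_rot: [0.923, 0.285, 0.06, 0.252]
wrist_force: [0.3, -0.4, 0.1]
width: 85.1
```

Call:
{"method": "drive_tool", "body": {"increments": [[0.005,0.0265,0.012,0.087,0.002,0.007,0],[0.005,0.0285,0.014,0.087,0.002,0.007,0],[0.005,0.03,0.0165,0.087,0.002,0.007,0],[0.005,0.032,0.014,0.087,0.002,0.007,0],[0.003,0.034,0.011,0.087,0,0.007,0],[0,0.034,0.008,0.087,0,0.007,0],[0,0.01,0.01,0,0,0,0],[0,0,0,0,0,0,0]]}}

```text
clock: 11.55
ee_pos: [637.2, -119.4, 155.8]
tcp_rot: [0.958, 0.286, 0.003, 0.01]
wrist_force: [-0.1, 0.7, -0.6]
width: 85.3
```

Run:
```python
from h import *
s,m,im=shot("wrist","w13");print(s["ee_pos"],s["clock"]); np.save("m13.npy",m,allow_pickle=True)
p=proj(m,[607,-115,115]);print(p); u,v=int(p[0])-60,int(p[1])-45;print(u,v)
cv2.imwrite("pics/w13c.png",cv2.resize(im[v:v+90,u:u+120],None,fx=6.5,fy=6.5,interpolation=cv2.INTER_CUBIC))
```

```text
[ 637.2322 -119.3541  155.8195] 11.55
[249.1282 199.7758]
189 154
```

View pics/w13c.png

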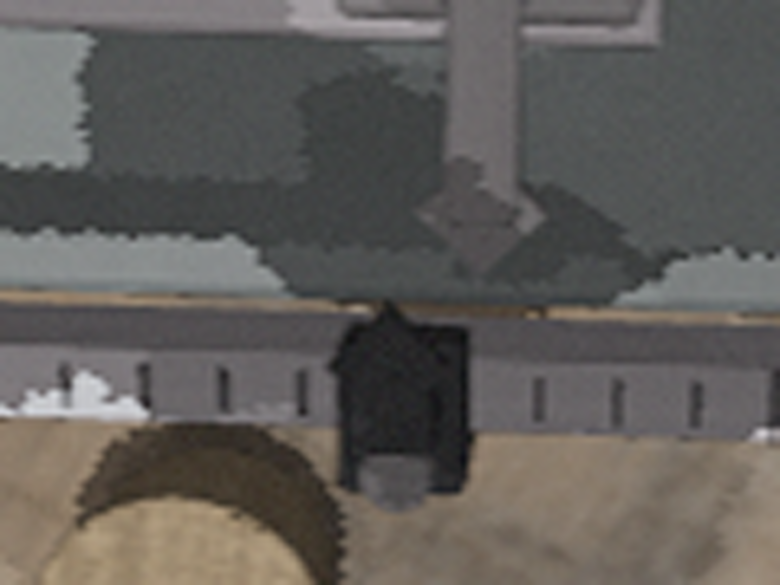

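The pointer tip is at crop (484,277) and the tab tip at (390,305).

```bash
cat >> h.py <<'E'
def gap(m,u0,v0,f,P,Q):
    W=lambda a:(u0+(a[0]+.5)/f-.5,v0+(a[1]+.5)/f-.5)
    p=onz(m,W(P),115);q=onz(m,W(Q),115);return p,q
E
python3 - <<'E'
from h import *
m=eyes.camera_model("wrist")
p,q=gap(m,189,154,6.5,(484,277),(390,305))
# device y dir from bar: slope line (0,346)->(780,370)
a,b=gap(m,189,154,6.5,(0,346),(780,370)); d=(b-a)/np.linalg.norm(b-a); print(d,np.degrees(np.arctan2(d[1],d[0])))
print(p,q,(p-q)@ey,(p-q)@d,(p-q)@ex)
a,b=gap(m,189,154,6.5,(145,385),(697,405));print(np.linalg.norm(b-a)/7)
E
```

```text
[0.8531 0.5218 0.    ] 31.45364544160341
[ 613.7087 -106.6973  115.    ] [ 606.5873 -115.3021  115.    ] 10.534518110591803 10.565065173147651 -3.706842399413332
9.0451225088316
```

The gap is 10.5 mm, about the 10 mm wanted. Next is the small knob, which needs about 2.1 rad in total. I go there at tool angle -1.5.

Run:
```python
from h import *
goal_rows(FT+50*A,Rt(-1.5))
```

```text
N 12 total mm [ -32.7 -192.5  -12.7] rotvec [-0.3931 -0.3817 -1.4282]
[-0.0027, -0.016, -0.0011, -0.0328, -0.0318, -0.119, 0.0]
[-0.0008, -0.0162, -0.0015, -0.0328, -0.0318, -0.119, 0.0]
[0.001, -0.0161, -0.0021, -0.0328, -0.0318, -0.119, 0.0]
[0.0029, -0.0158, -0.0027, -0.0328, -0.0318, -0.119, 0.0]
[0.0046, -0.0153, -0.0033, -0.0328, -0.0318, -0.119, 0.0]
[0.0063, -0.0145, -0.0039, -0.0328, -0.0318, -0.119, 0.0]
[0.0078, -0.0135, -0.0046, -0.0328, -0.0318, -0.119, 0.0]
[0.0092, -0.0124, -0.0053, -0.0328, -0.0318, -0.119, 0.0]
```

Call:
{"method": "drive_tool", "body": {"increments": [[-0.0025,-0.016,-0.01,-0.033,-0.032,-0.115,0],[-0.001,-0.016,-0.008,-0.033,-0.032,-0.115,0],[0.001,-0.016,-0.002,-0.033,-0.032,-0.115,0],[0.003,-0.016,-0.0025,-0.033,-0.032,-0.115,0],[0.0045,-0.0155,-0.0035,-0.033,-0.032,-0.115,0],[0.0065,-0.0145,-0.004,-0.033,-0.032,-0.115,0],[0.008,-0.0135,-0.0045,-0.033,-0.032,-0.115,0],[0.009,-0.0125,-0.005,-0.033,-0.032,-0.115,0]]}}

```text
clock: 12.27
ee_pos: [541.8, -11.2, 189.4]
tcp_rot: [0.712, 0.675, -0.08, 0.175]
wrist_force: [-0.3, -0.1, 0.6]
width: 85.4
```

Run:
```python
from h import *
goal_rows(FT+40*A,Rt(-1.5)); print(robot.sense()["joints"])
```

```text
N 5 total mm [ 38.4 -40.5  14.9] rotvec [-0.1229 -0.1129 -0.502 ]
[0.0077, -0.0081, 0.003, -0.0246, -0.0226, -0.1004, 0.0]
[0.0085, -0.0074, 0.0026, -0.0246, -0.0226, -0.1004, 0.0]
[0.0093, -0.0065, 0.0022, -0.0246, -0.0226, -0.1004, 0.0]
[0.0099, -0.0056, 0.0019, -0.0246, -0.0226, -0.1004, 0.0]
[0.0105, -0.0046, 0.0015, -0.0246, -0.0226, -0.1004, 0.0]
[-0.0461 -0.229  -0.2976  1.3542 -0.3587 -0.019 ]
```

Call:
{"method": "drive_tool", "body": {"increments": [[0.0075,-0.008,0.003,-0.025,-0.023,-0.1,0],[0.0085,-0.0075,0.0025,-0.025,-0.023,-0.1,0],[0.0095,-0.0065,0.002,-0.025,-0.023,-0.1,0],[0.01,-0.0055,0.002,-0.025,-0.023,-0.1,0],[0.0105,-0.0045,0.0015,-0.025,-0.023,-0.1,0],[0,0,0,0,0,0,0]]}}

```text
clock: 12.77
ee_pos: [497.7, 34.1, 164.0]
tcp_rot: [0.484, 0.833, -0.115, 0.243]
wrist_force: [0.1, -0.8, -0.2]
width: 85.8
```

Run:
```python
from h import *
goal_rows(FT+20*A,Rt(-1.5)); print(robot.sense()["joints"])
```

```text
N 1 total mm [-9.6 -0.4 34.8] rotvec [0.0328 0.0182 0.0394]
[-0.0096, -0.0004, 0.0348, 0.0328, 0.0182, 0.0394, 0.0]
[ 0.1107 -0.5379 -0.6315  1.1987 -0.474  -0.4752]
```

Call:
{"method": "drive_tool", "body": {"increments": [[-0.005,0,0.012,0.017,0.009,0.01,0],[-0.0045,0,0.012,0.016,0.009,0.01,0],[0,0,0.01,0,0,0,0],[0,0,0,0,0,0,0]]}}

```text
clock: 13.1
ee_pos: [512.7, 13.3, 142.6]
tcp_rot: [0.5, 0.826, -0.118, 0.231]
wrist_force: [-0.5, -0.2, -0.8]
width: 85.6
```

Run:
```python
from h import *
goal_rows(FT-46*A,Rt(-1.5)); print(robot.sense()["joints"])
```

```text
N 2 total mm [ 1.2 -2.2 69.4] rotvec [0.0061 0.0013 0.0094]
[0.0006, -0.0011, 0.0347, 0.0031, 0.0006, 0.0047, 0.0]
[0.0006, -0.001, 0.0347, 0.0031, 0.0006, 0.0047, 0.0]
[ 0.0571 -0.4753 -0.6197  1.1573 -0.4568 -0.4871]
```

Call:
{"method": "drive_tool", "body": {"increments": [[0.0005,-0.001,0.02,0.003,0,0,0],[0.0005,-0.001,0.02,0.003,0,0,0],[0,0,0.015,0,0,0,0],[0,0,0,0,0,0,0]]}}

```text
clock: 13.43
ee_pos: [527.5, -14.4, 93.6]
tcp_rot: [0.505, 0.823, -0.121, 0.229]
wrist_force: [-0.7, 0.1, -0.7]
width: 85.6
```

Run:
```python
from h import *
goal_rows(FT-46*A,Rt(-1.5))
```

```text
N 1 total mm [ 3.8 -0.3 11.2] rotvec [-0.0028  0.0008 -0.0003]
[0.0038, -0.0003, 0.0112, -0.0028, 0.0008, -0.0003, 0.0]
```

Call:
{"method": "drive_tool", "body": {"increments": [[0.003,0,0.006,-0.002,0,0,0.3],[0.001,0,0.005,0,0,0,0.4],[0,0,0,0,0,0,0.5],[0,0,0,0,0,0,0.5]]}}

```text
clock: 13.77
ee_pos: [529.3, -17.1, 82.2]
tcp_rot: [0.507, 0.822, -0.12, 0.229]
wrist_force: [-0.6, -0.7, 0.4]
width: 43.0
```

Run:
```python
from h import *
goal_rows(FT-46*A,Rt(-1.5))
s,m,im=shot("wrist","w14"); print(s["width"],s["wrist_force"])
cv2.imwrite("pics/w14c.png",cv2.resize(im[170:340,150:410],None,fx=3,fy=3,interpolation=cv2.INTER_CUBIC))
```

```text
N 1 total mm [ 0.9 -0.3 -0.3] rotvec [-0.0026  0.0004 -0.0045]
[0.0009, -0.0003, -0.0003, -0.0026, 0.0004, -0.0045, 0.0]
43.00641094256458 [-0.6404 -0.7416  0.4007]
```

View pics/w14c.png

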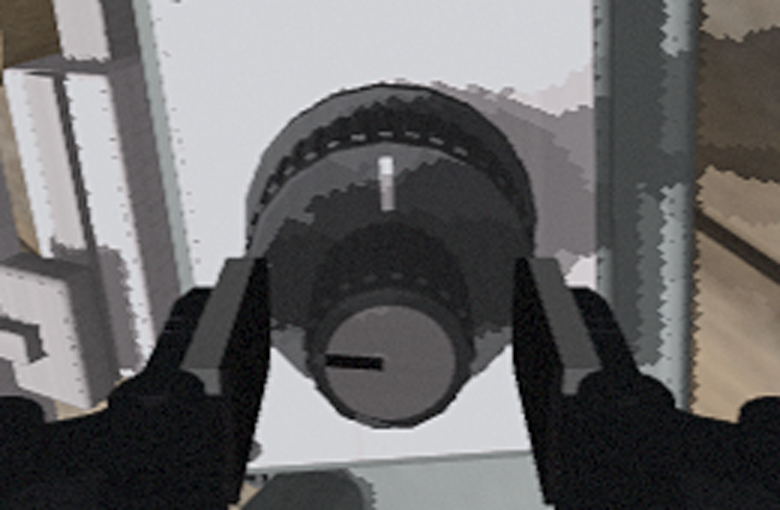

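The small knob sits centred between the fingers, with the tips above the large knob. I close and turn 1.9 rad first.

Call:
{"method": "drive_tool", "body": {"increments": [[0,0,0,0,0,0,1],[0,0,0,0,0,0,1],[0,0,0,0,0,0,1],[0,0,0,0,0,0.05,1],[0,0,0,0,0,0.1,1],[0,0,0,0,0,0.1,1],[0,0,0,0,0,0.1,1],[0,0,0,0,0,0.1,1]]}}

```text
clock: 14.48
ee_pos: [529.8, -17.1, 83.8]
tcp_rot: [0.683, 0.683, -0.064, 0.252]
wrist_force: [1.1, -2.8, -2.1]
width: 24.1
```

Run:
```python
from h import *
a=angle(); print(a)
goal_rows(FT-46*A,Rt(a[2]))
s,m,im=shot("wrist","w15"); print(s["width"],s["wrist_force"],s["joints"])
cv2.imwrite("pics/w15c.png",cv2.resize(im[170:340,150:410],None,fx=3,fy=3,interpolation=cv2.INTER_CUBIC))
```

```text
[-0.0015 -0.003  -1.0297]
N 1 total mm [ 1.4 -1.6  1. ] rotvec [-0.0002  0.0032  0.    ]
[0.0014, -0.0016, 0.001, -0.0002, 0.0032, 0.0, 0.0]
24.11268454698772 [ 1.1332 -2.7605 -2.0743] [-0.0097 -0.4264 -0.6933  1.0104 -0.4434 -0.0759]
```

View pics/w15c.png

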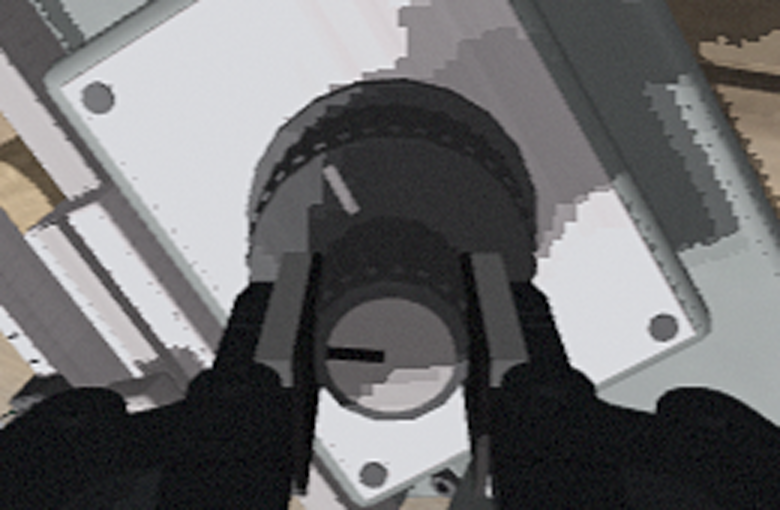

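The small knob follows the gripper, its mark staying at the left, and the large knob stays put. I carry on.

Call:
{"method": "drive_tool", "body": {"increments": [[0,0,0,0,0,0.1,1],[0,0,0,0,0,0.1,1],[0,0,0,0,0,0.1,1],[0,0,0,0,0,0.1,1],[0,0,0,0,0,0.1,1],[0,0,0,0,0,0.1,1],[0,0,0,0,0,0.1,1],[0,0,0,0,0,0.1,1]]}}

```text
clock: 15.2
ee_pos: [529.2, -18.2, 84.2]
tcp_rot: [0.899, 0.353, 0.041, 0.258]
wrist_force: [-0.3, -2.3, -2.1]
width: 23.8
```

Call:
{"method": "drive_tool", "body": {"increments": [[0,0,0,0,0,0.1,1],[0,0,0,0,0,0.1,1],[0,0,0,0,0,0.1,1],[0,0,0,0,0,0.1,1],[0,0,0,0,0,0.1,1],[0,0,0,0,0,0.05,1],[0,0,0,0,0,0,1]]}}

```text
clock: 15.78
ee_pos: [528.4, -18.7, 84.2]
tcp_rot: [0.961, 0.088, 0.111, 0.237]
wrist_force: [0.9, -1.8, -2.4]
width: 23.8
```

Run:
```python
from h import *
a=angle(); print(a)
goal_rows(FT-46*A,Rt(a[2]))
s,m,im=shot("wrist","w16"); print(s["width"],s["wrist_force"],s["joints"])
cv2.imwrite("pics/w16c.png",cv2.resize(im[170:340,150:410],None,fx=3,fy=3,interpolation=cv2.INTER_CUBIC))
```

```text
[-0.0062 -0.0047  0.3565]
N 1 total mm [ 0.3 -3.   1. ] rotvec [ 0.0069  0.0035 -0.    ]
[0.0003, -0.003, 0.001, 0.0069, 0.0035, -0.0, 0.0]
23.753235303693575 [ 0.94   -1.8162 -2.4156] [-0.0105 -0.4283 -0.6946  1.0125 -0.4475  1.3104]
```

View pics/w16c.png

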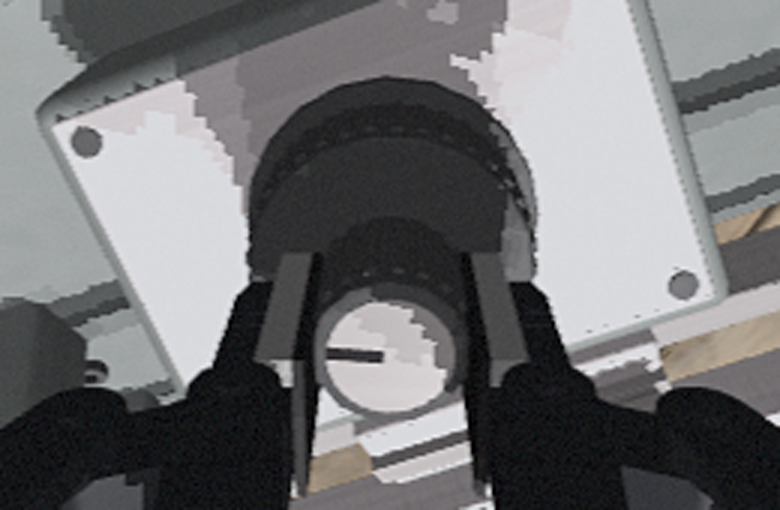

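The knob has turned 1.85 rad, so about 1.3 mm should remain. I release and look over the tips again.

Call:
{"method": "drive_tool", "body": {"increments": [[0,0,0,0,0,0,0],[0,0,0,0,0,0,0],[0,0,0,0,0,0,0],[0,0,-0.02,0,0,0,0],[0,0,-0.03,0,0,0,0],[0,0,-0.03,0,0,-0.05,0],[0,0,-0.02,0,0,-0.06,0],[0,0,0,0,0,0,0]]}}

```text
clock: 16.5
ee_pos: [501.1, 26.4, 173.9]
tcp_rot: [0.953, 0.151, 0.095, 0.243]
wrist_force: [0.7, 0.4, 1.0]
width: 85.6
```

Run:
```python
from h import *
goal_rows(np.array([637,-121,150.]),Rt(0,np.array([0,0,1.])))
```

```text
N 6 total mm [ 75.4 144.4 119.3] rotvec [ 0.5264 -0.0533 -0.2214]
[0.0126, 0.0241, 0.0199, 0.0877, -0.0089, -0.0369, 0.0]
[0.0118, 0.0262, 0.0176, 0.0877, -0.0089, -0.0369, 0.0]
[0.0109, 0.028, 0.0151, 0.0877, -0.0089, -0.0369, 0.0]
[0.01, 0.0296, 0.0125, 0.0877, -0.0089, -0.0369, 0.0]
[0.009, 0.0309, 0.0097, 0.0877, -0.0089, -0.0369, 0.0]
[0.0079, 0.032, 0.0069, 0.0877, -0.0089, -0.0369, 0.0]
```

Call:
{"method": "drive_tool", "body": {"increments": [[0.0125,0.024,0.012,0.088,-0.009,-0.037,0],[0.012,0.026,0.014,0.088,-0.009,-0.037,0],[0.011,0.028,0.015,0.088,-0.009,-0.037,0],[0.01,0.0295,0.0125,0.088,-0.009,-0.037,0],[0.009,0.031,0.0095,0.088,-0.009,-0.037,0],[0.008,0.032,0.007,0.088,-0.009,-0.037,0],[0,0.008,0.008,0,0,0,0],[0,0,0,0,0,0,0]]}}

```text
clock: 17.17
ee_pos: [636.2, -110.2, 148.4]
tcp_rot: [0.963, 0.27, 0.007, 0.01]
wrist_force: [-0.4, -0.6, -0.3]
width: 85.7
```

Run:
```python
from h import *
goal_rows(np.array([637,-121,150.]),Rt(0,np.array([0,0,1.])))
```

```text
N 1 total mm [-4.9  9.7 -1.4] rotvec [ 0.0239 -0.0078  0.0055]
[-0.0049, 0.0097, -0.0014, 0.0239, -0.0078, 0.0055, 0.0]
```

Call:
{"method": "drive_tool", "body": {"increments": [[-0.01,0.008,0.008,0.012,-0.008,0.006,0],[-0.01,0.008,0.007,0.012,0,0,0],[0,0,0,0,0,0,0],[0,0,0,0,0,0,0]]}}

```text
clock: 17.5
ee_pos: [624.2, -135.0, 131.1]
tcp_rot: [0.964, 0.267, -0.001, -0.001]
wrist_force: [-0.5, 0.7, 0.3]
width: 85.5
```

```bash
cat >> h.py <<'E'
def look(name,C=(614,-107,115)):
    s,m,im=shot("wrist",name); p=proj(m,C); u,v=int(p[0])-40,int(p[1])-28; print(s["ee_pos"],s["tcp_rot"],p,"crop",u,v,"f 10")
    cv2.imwrite(f"pics/{name}c.png",cv2.resize(im[v:v+60,u:u+80],None,fx=10,fy=10,interpolation=cv2.INTER_CUBIC))
E
python3 -c "
from h import *
look('w17')"
```

```text
[ 624.244  -135.005   131.0956] [ 0.9637  0.2669 -0.0014 -0.0008] [289.3843 197.3566] crop 249 169 f 10
```

View pics/w17c.png

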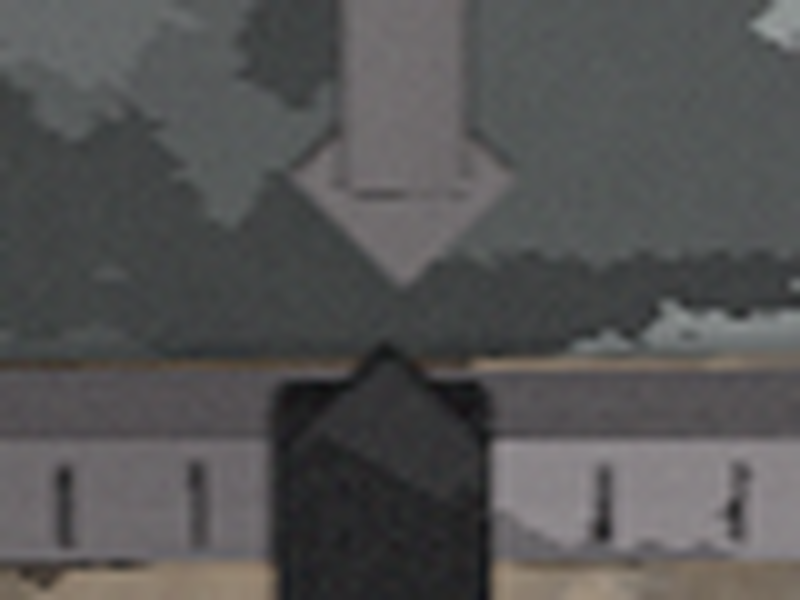

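Very clear view: the pointer tip is at crop (403,285) and the tab tip at (387,345), so about 1 mm is left. I fit the edges for a sub-pixel value.

```bash
cat >> h.py <<'E'
def tilt(im,m,rows,cols):
    g=cv2.cvtColor(im,cv2.COLOR_BGR2GRAY).astype(float); g=cv2.GaussianBlur(g,(3,3),0)
    pts=[]
    for c in cols:
        col=g[rows[0]:rows[1],c]; d=np.diff(col); i=int(np.argmax(d)); 
        if 0<i<len(d)-1:
            den=d[i-1]-2*d[i]+d[i+1]; o=.5*(d[i-1]-d[i+1])/den if den else 0
            pts.append((c,rows[0]+i+.5+o))
    pts=np.array(pts); l=cv2.fitLine(pts.astype(np.float32),cv2.DIST_HUBER,0,.01,.01).ravel(); return l
E
python3 - <<'E'
from h import *
m=eyes.camera_model("wrist"); im=cv2.imread("pics/w17.png")
# edge between bar side (dark) and graduated face (bright) ~ row 169+43.7
l=tilt(im,m,(208,218),list(range(150,270))+list(range(305,420)));print(l)
a=onz(m,(150,l[3]+(150-l[2])*l[1]/l[0]),112);b=onz(m,(420,l[3]+(420-l[2])*l[1]/l[0]),112);d=(b-a)/np.linalg.norm(b-a);print(d,np.degrees(np.arctan2(d[1],d[0])))
p,q=gap(m,249,169,10,(403,286),(387,344));print((p-q)@d,(p-q)@ey,np.linalg.norm((p-q)-((p-q)@d)*d))
g=cv2.cvtColor(im,cv2.COLOR_BGR2GRAY)
for r in list(range(186,200)): print(r,g[r,276:304])
print()
for r in list(range(202,213)): print(r,g[r,274:304])
E
```

```text
[  1.      -0.0047 276.1    212.4977]
[ 0.8538  0.5206 -0.    ] 31.375826370262942
1.0242970297629344 0.9988975934284028 3.8757429746200964
186 [ 66  72  91 105 110 112  99  94 105 108 109 111 108 109 105 107 105 106
 103  92 100 111 112 105  91  86  88  86]
187 [ 70  64  81 102 112 110  92  88 107 111 109 112 112 109 106 108 103 104
 107 111 109 112 110 104  92  88  87  87]
188 [ 66  65  64  77 100 112 113 107  92  80  80  79  80  91 101  97  99 101
  91  96 110 113 105  92  84  85  87  86]
189 [ 68  68  67  63  79 103 111 110 110 109 110 112 113 112 110 109 107 111
 107 111 112 107  92  86  86  90  84  85]
190 [ 67  67  64  66  60  77 103 111 105 110 110 110 110 108 112 107 104 109
 110 111 104  91  86  88  86  87  86  89]
191 [ 68  69  64  63  66  66  77  99 111 109 110 109 107 109 109 109 110 110
 108 105  90  86  89  88  86  86  86  85]
192 [ 68  65  67  65  67  66  65  76 105 113 109 109 109 108 109 109 107 113
 103  90  86  86  87  90  89  87  89  86]
193 [ 66  68  65  66  69  70  63  65  77 104 109 108 109 107 109 107 113 101
  91  87  90  85  88  87  87  91  88  86]
194 [ 67
[... 1019 characters left out ...]
 118 115 114 115 118]
206 [79 83 84 81 85 82 86 87 84 75 43 32 48 54 50 46 33 50 80 84 83 83 86 87
 85 82 81 82 82 82]
207 [81 81 70 45 30 29 24 22 28 23 35 52 54 52 51 49 43 34 25 30 32 26 30 69
 82 83 79 85 84 82]
208 [81 76 52 29 22 26 26 22 28 47 51 53 53 51 50 52 55 46 37 23 29 29 30 40
 74 85 85 87 79 82]
209 [85 77 48 27 27 31 24 29 45 51 51 54 52 50 51 55 59 53 47 35 25 23 23 37
 68 85 86 87 84 85]
210 [82 67 42 33 33 33 33 44 52 52 52 55 52 52 55 54 52 53 52 45 37 21 34 35
 61 82 80 82 83 81]
211 [84 70 43 36 31 30 47 53 49 50 49 50 48 54 51 53 53 54 52 53 48 45 31 46
 71 85 82 82 81 82]
212 [78 67 44 34 30 43 46 43 55 50 49 56 49 55 52 50 52 51 53 51 55 48 36 26
 57 77 77 77 83 79]
```

The edges give the pointer tip at column 288.95 and the tab tip at 287.35, so the gap is 1.02 mm, or about 0.20 rad more on the small knob. I go back to it.

Run:
```python
from h import *
goal_rows(FT+40*A,Rt(-.2))
```

```text
N 5 total mm [ -21.1 -193.9  -24.7] rotvec [-0.5242 -0.0502 -0.1952]
[-0.0042, -0.0388, -0.0049, -0.1048, -0.01, -0.039, 0.0]
[-0.0028, -0.0382, -0.0089, -0.1048, -0.01, -0.039, 0.0]
[-0.0014, -0.0371, -0.0129, -0.1048, -0.01, -0.039, 0.0]
[-0.0002, -0.0356, -0.0167, -0.1048, -0.01, -0.039, 0.0]
[0.001, -0.0336, -0.0203, -0.1048, -0.01, -0.039, 0.0]
```

Call:
{"method": "drive_tool", "body": {"increments": [[-0.003,-0.01,-0.03,0,0,0,0],[-0.004,-0.037,-0.005,-0.1,-0.01,-0.038,0],[-0.003,-0.037,-0.008,-0.1,-0.01,-0.038,0],[-0.0015,-0.036,-0.01,-0.1,-0.01,-0.038,0],[0,-0.035,-0.01,-0.1,-0.01,-0.038,0],[0.001,-0.03,-0.01,-0.1,-0.01,-0.038,0],[0,0,0,0,0,0,0]]}}

```text
clock: 18.13
ee_pos: [518.1, 8.1, 179.3]
tcp_rot: [0.909, 0.344, 0.045, 0.231]
wrist_force: [-0.8, 0.1, -0.9]
width: 85.3
```

Run:
```python
from h import *
goal_rows(FT+15*A,Rt(-.2))
```

```text
N 2 total mm [  0.6 -24.3  37.6] rotvec [-0.0464 -0.0151 -0.0189]
[0.0003, -0.0122, 0.0188, -0.0232, -0.0075, -0.0094, 0.0]
[0.0005, -0.0126, 0.0185, -0.0232, -0.0075, -0.0094, 0.0]
```

Call:
{"method": "drive_tool", "body": {"increments": [[0,-0.012,0.01,-0.023,-0.008,-0.009,0],[0,-0.0125,0.01,-0.023,-0.007,-0.009,0],[0,0,0.017,0,0,0,0],[0,0,0,0,0,0,0]]}}

```text
clock: 18.47
ee_pos: [510.2, 17.8, 137.9]
tcp_rot: [0.897, 0.356, 0.052, 0.257]
wrist_force: [0.0, -0.1, -0.5]
width: 85.7
```

Run:
```python
from h import *
goal_rows(FT-46*A,Rt(-.2))
```

```text
N 2 total mm [-4.1  4.4 67.8] rotvec [ 0.0097 -0.0159  0.0096]
[-0.002, 0.0022, 0.0339, 0.0048, -0.0079, 0.0048, 0.0]
[-0.0018, 0.0024, 0.0339, 0.0048, -0.0079, 0.0048, 0.0]
```

Call:
{"method": "drive_tool", "body": {"increments": [[-0.002,0.0025,0.018,0.005,-0.008,0.005,0],[-0.002,0.0025,0.018,0.005,-0.008,0.005,0],[0,0,0.018,0,0,0,0],[0,0,0,0,0,0,0.2]]}}

```text
clock: 18.8
ee_pos: [526.2, -9.3, 98.2]
tcp_rot: [0.9, 0.35, 0.048, 0.255]
wrist_force: [-0.6, -0.3, -1.1]
width: 75.3
```

Run:
```python
from h import *
goal_rows(FT-46*A,Rt(-.2))
```

```text
N 1 total mm [-1.3 -2.1 17.7] rotvec [ 0.0027 -0.0072 -0.0017]
[-0.0013, -0.0021, 0.0177, 0.0027, -0.0072, -0.0017, 0.0]
```

Call:
{"method": "drive_tool", "body": {"increments": [[-0.001,-0.001,0.009,0.002,-0.004,0,0.3],[0,-0.001,0.008,0.001,-0.003,0,0.4],[0,0,0,0,0,0,0.5],[0,0,0,0,0,0,0.5]]}}

```text
clock: 19.13
ee_pos: [530.0, -16.0, 85.8]
tcp_rot: [0.901, 0.348, 0.046, 0.255]
wrist_force: [0.5, -0.4, 0.0]
width: 42.6
```

Run:
```python
from h import *
goal_rows(FT-46*A,Rt(-.2)); print(angle())
s,m,im=shot("wrist","w18"); print(s["width"],s["wrist_force"])
cv2.imwrite("pics/w18c.png",cv2.resize(im[170:340,150:410],None,fx=3,fy=3,interpolation=cv2.INTER_CUBIC))
```

```text
N 1 total mm [-1.  -2.4  3.1] rotvec [ 0.0016 -0.0024 -0.0045]
[-0.001, -0.0024, 0.0031, 0.0016, -0.0024, -0.0045, 0.0]
[-0.0013  0.0026 -0.1955]
42.637889291374414 [ 0.533  -0.4104  0.0485]
```

View pics/w18c.png

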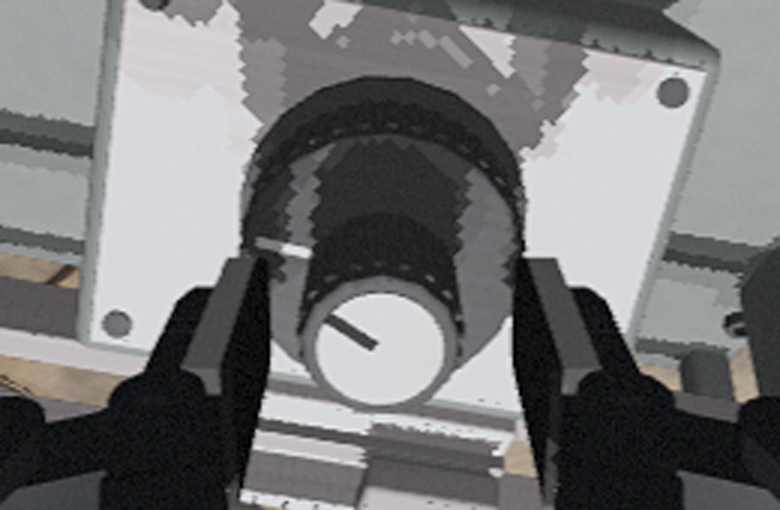

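The position is good. I nudge, close, and then read the tool angle before turning.

Call:
{"method": "drive_tool", "body": {"increments": [[-0.0015,-0.002,0.002,0.001,-0.002,0,0.5],[0,0,0,0,0,0,1],[0,0,0,0,0,0,1],[0,0,0,0,0,0,1]]}}

```text
clock: 19.52
ee_pos: [527.8, -16.5, 85.0]
tcp_rot: [0.901, 0.348, 0.045, 0.256]
wrist_force: [5.0, -2.7, -6.8]
width: 23.7
```

```bash
python3 -c "
from h import *
print(angle(),robot.sense()['width'],robot.sense()['torque'])"
```

```text
[-0.0021 -0.0002 -0.196 ] 23.731343077022252 [ 0.7018 -0.3226  0.282 ]
```

Call:
{"method": "drive_tool", "body": {"increments": [[0,0,0,0,0,0.05,1],[0,0,0,0,0,0.06,1],[0,0,0,0,0,0.06,1],[0,0,0,0,0,0.03,1],[0,0,0,0,0,0,1]]}}

```text
clock: 19.93
ee_pos: [527.9, -16.5, 84.9]
tcp_rot: [0.932, 0.252, 0.071, 0.25]
wrist_force: [0.0, -1.6, -1.9]
width: 23.9
```

```bash
python3 -c "
from h import *
print(angle(),robot.sense()['width'],robot.sense()['torque'])"
```

```text
[-0.0026  0.0003  0.0133] 23.94935350979255 [ 0.307   0.2236 -0.1086]
```

Call:
{"method": "drive_tool", "body": {"increments": [[0,0,0,0,0,0,0],[0,0,0,0,0,0,0],[0,0,0,0,0,0,0],[0,0,-0.02,0,0,0,0],[0,0,-0.03,0,0,0,0],[0,0,-0.03,0,0,0,0],[0,0,-0.02,0,0,0,0],[0,0,0,0,0,0,0]]}}

```text
clock: 20.6
ee_pos: [499.7, 28.1, 173.8]
tcp_rot: [0.932, 0.255, 0.069, 0.25]
wrist_force: [0.9, -0.4, 0.9]
width: 85.3
```

Run:
```python
from h import *
goal_rows(np.array([624,-135,140.]),Rt(0,np.array([0,0,1.])))
```

```text
N 6 total mm [ 23.9 159.4 131.2] rotvec [ 0.5242 -0.0002 -0.007 ]
[0.004, 0.0266, 0.0219, 0.0874, -0.0, -0.0012, 0.0]
[0.0039, 0.0284, 0.0195, 0.0874, -0.0, -0.0012, 0.0]
[0.0039, 0.03, 0.0169, 0.0874, -0.0, -0.0012, 0.0]
[0.0039, 0.0313, 0.0142, 0.0874, -0.0, -0.0012, 0.0]
[0.0038, 0.0325, 0.0115, 0.0874, -0.0, -0.0012, 0.0]
[0.0038, 0.0333, 0.0086, 0.0874, -0.0, -0.0012, 0.0]
```

Call:
{"method": "drive_tool", "body": {"increments": [[0.004,0.0265,0.012,0.087,0,-0.001,0],[0.004,0.0285,0.014,0.087,0,-0.001,0],[0.004,0.03,0.016,0.087,0,-0.001,0],[0.004,0.0315,0.014,0.087,0,-0.001,0],[0.004,0.0325,0.0115,0.087,0,-0.001,0],[0.004,0.033,0.0085,0.087,0,-0.001,0],[0,0.01,0.01,0,0,0,0],[0,0,0,0,0,0,0]]}}

```text
clock: 21.27
ee_pos: [627.1, -127.0, 140.2]
tcp_rot: [0.961, 0.277, 0.005, 0.006]
wrist_force: [-0.5, -0.0, -0.8]
width: 85.5
```

Run:
```python
from h import *
goal_rows(np.array([624,-135,132.]),Rt(0,np.array([0,0,1.])))
```

```text
N 1 total mm [-6.9  5.   8.2] rotvec [ 0.0142 -0.0067  0.0199]
[-0.0069, 0.005, 0.0082, 0.0142, -0.0067, 0.0199, 0.0]
```

Call:
{"method": "drive_tool", "body": {"increments": [[-0.007,0.005,0.008,0.014,-0.0065,0.02,0],[0,0,0,0,0,0,0],[0,0,0,0,0,0,0]]}}

```text
clock: 21.52
ee_pos: [622.6, -135.4, 129.7]
tcp_rot: [0.964, 0.267, -0.001, -0.001]
wrist_force: [0.8, -0.3, 0.6]
width: 85.3
```

Run:
```python
from h import *
look('w19')
m=eyes.camera_model("wrist"); im=cv2.imread("pics/w19.png"); g=cv2.cvtColor(im,cv2.COLOR_BGR2GRAY)
p=proj(m,[613.5,-107.5,115]).astype(int); print(p)
for r in range(p[1]-14,p[1]+18): print(r,p[0]-14,' '.join('%3d'%x for x in g[r,p[0]-14:p[0]+15]))
```

```text
[ 622.6255 -135.3578  129.6634] [ 0.9637  0.267  -0.0011 -0.0009] [291.8823 198.7203] crop 251 170 f 10
[290 199]
185 276  88  89  89  90  90  82  66  96 111 101 102 110 110 109 108 111 108 109 106 107 108 102 104 108  97  83  87  91  87
186 276  89  89  88  87  76  67  95 111 110 101 105 108 110 109 109 108 111 109 107 107 105 102 104 110 112  94  80  88  88
187 276  90  94  91  76  69  96 111 113 109 103 104 109 107 109 109 109 107 108 107 104 106 100 105 110 111 112  96  86  86
188 276  77  81  94  76  78 106 113 110 110 104 105 113 114 114 112 112 111 111 110 110 109 102 103 110 110 111 106  95  85
189 276  80  65  68  66  63  80 100 112 109 105  95  90  92  96 100  99  99  99  95  98  95  99 102 108 112 103  91  86  85
190 276  67  66  69  68  68  63  77 104 110 109 109 105 108 109 112 108 110 109 109 109 108 109 109 112 103  93  85  86  86
191 276  63  67  63  68  64  66  63  79 102 111 109 110 110 111 110 110 109 109 111 108 110 108 112 102  91  89  87  87  87
192 276  67  66  66  67  64  68  66  68  77 102 111 108 109 110 108 107 105 108 111 108 109 111 104  87  86  86  87  8
[... 2281 characters left out ...]
  39  45  53  49  49  48  53  57  54  54  50  56  45  37  36  35  42  74  87  83
212 276  81  81  82  65  41  33  33  25  36  47  46  53  52  48  49  54  52  55  55  52  50  52  47  38  44  51  70  86  84
213 276  77  74  80  64  34  33  28  37  50  55  53  52  51  56  49  51  56  50  52  52  54  46  52  48  37  32  67  76  79
214 276 101 103 105  85  36  27  25  30  41  46  51  54  50  55  54  55  52  51  52  50  52  52  52  58  43  31 104 135 131
215 276 108 105 108  85  41  36  36  42  40  39  38  45  54  54  53  51  53  49  53  51  57  56  51  50  48  42  89 127 137
216 276 103 103 107  83  44  36  37  41  40  39  37  35  48  54  52  52  51  56  50  58  50  54  51  51  49  62 115 137 135
```

View pics/w19c.png

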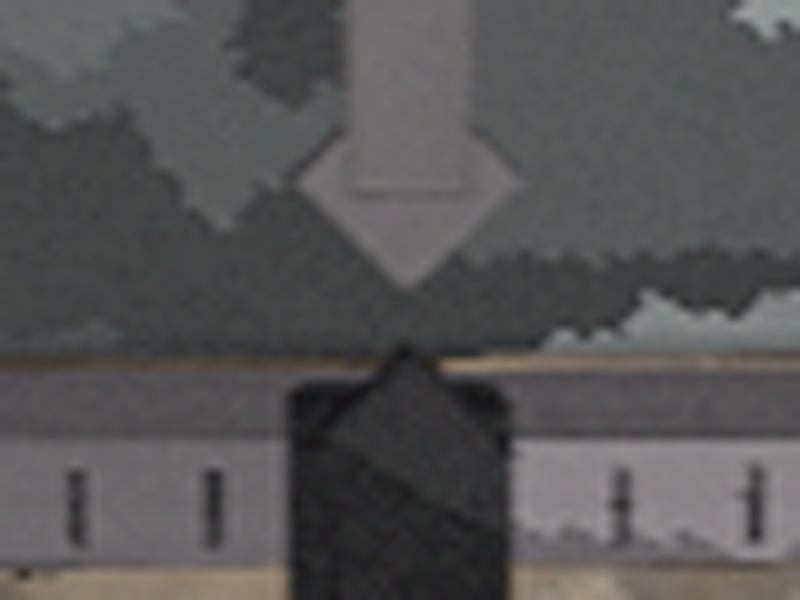

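Now the pointer tip is at column 291.3 and the tab tip at about 291.2, so they stand opposite within about 0.1 mm. I lift clear and check the whole scene before handing in.

Call:
{"method": "drive_tool", "body": {"increments": [[0,-0.01,-0.04,0,0,0,0],[0,-0.03,-0.04,0,0,0,0],[0,-0.04,-0.03,0,0,0,0],[0,-0.04,-0.03,0,0,0,0],[0,-0.04,-0.02,0,0,0,0],[0,-0.04,0,0,0,0,0],[0,-0.04,0,0,0,0,0],[0,0,0,0,0,0,0]]}}

```text
clock: 22.23
ee_pos: [502.4, 64.2, 285.4]
tcp_rot: [0.962, 0.273, 0.006, 0.002]
wrist_force: [-0.1, -0.3, -0.1]
width: 85.3
```

Run:
```python
from h import *
s,m,im=shot("top","top20"); print(s["clock"],s["ee_pos"],s["wrist_force"])
a=cv2.imread("pics/top0.png"); cv2.imwrite("pics/cmp20.png",np.vstack([a[120:310,120:440],im[120:310,120:440]])if 0 else np.hstack([a[100:310,120:460],im[100:310,120:460]]))
```

```text
22.2333 [502.4218  64.2388 285.4176] [-0.0832 -0.3409 -0.0769]
```

View pics/cmp20.png

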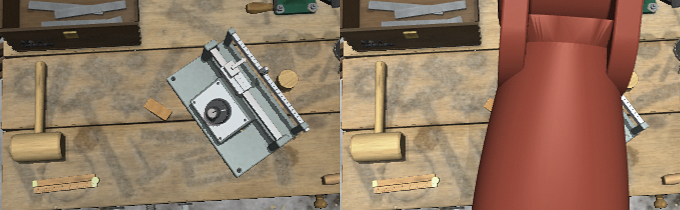

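The mallet and rule have not moved. The arm hides the device, most of the wedge and the bung in this view, but it never came near either of those. The arm is clear, so I hand in.

```bash
python3 -c "
from h import *
print(job.sign_off())"
```

```text
the job is handed in; nothing more can be done
None
```

The length stop is set and handed in at about 22 s of the 69 s allowed, with the arm standing clear and touching nothing.

- **Large knob:** I turned it clockwise in two grips, about 0.67 and 0.54 rad. The wrist camera then put the pointer 10.5 mm short of the tab.
- **Small knob:** I turned it clockwise 1.85 rad, measured 1.02 mm left, then turned 0.21 rad more.
- **Last check of the tips:** the close wrist view put the pointer tip at column 291.3 and the tab tip at about 291.2. They are opposite each other to about 0.1 mm, which is roughly what that picture can resolve.
- **Forces:** every wrist force reading I took stayed under 10 N.
- **What went wrong:** my first try at the large knob closed on the small one, because the fingertips sit about 20 mm behind the reported tool point. I opened again without turning anything and gripped 20 mm deeper.
- **Not fully checked:** in the final top view the mallet and rule are where they started. The arm hid the bung and most of the wedge. I never went near either, and earlier close views showed the bung in its usual place.

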